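# Unstack a board holder and its spacer plate at the phone repair bench

## Robot

A 6-joint arm with a two-finger parallel gripper is mounted at the origin on the work surface. World frame = base frame: x ahead of the robot, y to its left, z up, the work surface at z = 0. Lengths are in m, angles in rad, forces in N, time in s.
With the tool pointing down it reaches from about 0.35 to 0.725 m from the base axis. Payload 6 kg.
Tool frame: the origin (TCP) lies midway between the tips of the shut fingers; the grasp point (between the pads) lies 19 mm behind it; z points along the fingers, y is the direction in which the jaws open and shut (so a half turn about z gives the same grasp; the last joint's range is limited). The gripper opens to 85 mm and grips with 20 to 120 N. Pads are 22 mm wide; open, the fingers measure 114 mm over their backs; the gripper's body (76 mm by 85 mm) begins 54 mm behind the grasp point. The pads swing forward as they close: fully open they stand 13 mm farther back than shut.
Start: joints at [-0.972, 0.04, 0.085, 0, -1.615, -0.334], TCP at [0.157, -0.579, 0.208] pointing down, gripper open.
Joint ranges: [-2.56, 2.56], [-1.29, 2.01], [-1.08, 1.49], [-3.29, 1.98], [-2.81, -0.18], [-2.99, 2.99]. Speed limits (rad/s): [2.57, 2.57, 3.01, 3.14, 3.14, 3.14].

## Interface

Orientations are given as a unit quaternion [x, y, z, w].
In Python, from cell import arm gives the robot as it stands.
- The arm moves only by the shell command python3 -m crank 'ROWS'. ROWS is JSON, a list of rows, each a list of 3 entries, a list of its own where there are three numbers: the shift along the tool's x, y, z in mm, then the turn, a rotation vector about the tool's x, y, z in degrees, then the opening, from 0 (shut) to 1 (fully open). A call has 1 to 20 rows; each row shifts and turns the pose as measured when the row begins, along the tool's axes as they then stand; what a row does not reach is not made up. A row lasts 1/10 s, in which the tool goes at most 50 mm and 8.59 degrees, less where a joint would pass 70% of its speed; a pose out of reach is approached as far as the arm can. A call with a gripper value outside its range is refused whole. The fingers move at their own pace and stop on an object; the grip force is fixed at half the most. Time passes only in rows, so rows that do not move let the fingers close. It gives the time, the measured TCP pose, the force and the opening at its end, in the units of the state.
- arm.get_state(): the state, without advancing time (a new reading comes with each control period).
- arm.snapshot(name): name is "scene" or "top"; returns the picture (400x640x3 uint8, red, green, blue); there is no depth.
- arm.calibration(name): a dict with "camera_matrix" (3x3 intrinsics, pixels), "view" (4x4, takes a point from world to camera coordinates). Camera axes: x right, y down, z forward; pixel columns grow to the right and rows downward; lengths in m; the calibration is good to about 2 mm. A picture is of the moment at which its call begins. calibration takes no time and is no camera call.
- arm.finish_job(): hands the job in, once; it reports no verdict.
The state is a dict: "t": time; "q": joint angles; "qvel": joint speeds; "effort": joint torques, N m; "tcp_pos": TCP position; "eef_rot": TCP orientation; "force": force on the tool from outside, world axes, zero at the start; "wrist_torque": the same for the moment, N m; "grip_width": opening from 0.0 (shut) to 1.0 (fully open).
Only numpy, scipy, OpenCV 4.12 (cv2) and the standard library are available. Lean on these libraries where they do the work, as an engineer would, in place of code of your own. Each camera call takes 0.05 s, during which the arm holds its last target.

## Task

On the stack of circuit-board holders, take off the top holder and lay it flat, board side up, in the middle of the blue work mat. Put the white spacer plate that was under it flat on top of the pile of spacer plates, squared up with the pile. Set both down rather than dropping them, and let go.

Things in the scene. Friction and masses are not known exactly. Their poses are not given: they have to be found in the camera images.
- holder_mid (a point): Centre, half-way up, of the loose top board holder: aluminium block 90 mm long (x), 50 wide (y), 18 thick (z, up), a green circuit board sunk below its rim; 0.2 kg. Top of a 46 mm tall stack: below it the white spacer plate, and under that a second, equal holder on the table, all centred to a few mm and degrees. The table is at height 0.
- spacer_mid (a point): Centre, half-way up, of the spacer plate in the stack: rigid white plastic, 110 mm long (x), 64 wide (y), 10 thick (z, up), a small dark dot in each corner; loose, 0.09 kg. It lies between the two holders and stands out past them by 7 mm on each long side and 10 mm at each end.
- pile_top (a point): Centre of the top face of the pile of spacer plates: two loose plates just like the one in the stack, one on the other on the table, so this point is 20 mm above the table; x along the 110 mm length, y along the 64 mm width, z up. The two stacked black phones (150 x 74 mm) elsewhere are not this pile.
- mat_top (a point): Centre of the top face of the flat blue work mat, fixed to the table: 200 mm along its x axis, 160 mm along its y axis, 3 mm thick, so this point is 3 mm above the table. Nothing lies on it.
There are look-alikes about, which are no part of the job. Leave any red look-alike of the part that bears holder_mid alone.

How it is judged:
By the outcome, as a careful person would: the job done as asked, in the order asked, and still so for the second after the job is handed in, with the robot touching nothing.
It also fails if it takes over 64 s, if anything falls off the work surface, if the arm or the gripper's body presses on something with over 40 N, if the wrist force passes 120 N, or if a joint passes its speed limit or range.

## Working session

There is one attempt and no reset: what is moved stays moved. The work goes in short steps, Python scripts to look and compute and a shell command to move; the robot and the scene stay as the last step left them, time stands still between calls to the robot, and variables do not carry over. Pictures are saved under pics/ and viewed, and the job is handed in when it is done.

```bash
ls; mkdir -p pics; python3 - <<'E'
from cell import arm
import cv2
print(arm.get_state())
for n in("scene","top"):
    cv2.imwrite(f"pics/{n}0.png",arm.snapshot(n)[:,:,::-1]); print(n,arm.calibration(n))
E
```

```text
pics
{'t': 0.0, 'q': array([-9.72330437e-01,  4.08194556e-02,  8.37825811e-02, -4.44799744e-04,
       -1.61549909e+00, -3.33693096e-01]), 'qvel': array([ 0.00054784, -0.00100381, -0.00064583,  0.0004436 , -0.00213511,
       -0.00124221]), 'effort': array([-3.24706874e-03, -3.68205178e+01,  3.47416949e+01,  6.93246067e+00,
       -5.43192727e-03,  5.58939817e-06]), 'tcp_pos': array([ 0.15697962, -0.57871234,  0.20746274]), 'eef_rot': array([-1.32009639e-01,  9.91248026e-01,  8.76889605e-04, -1.92398730e-04]), 'force': array([-0.77742401,  0.22600119, -0.3356667 ]), 'wrist_torque': array([-0.01738349, -0.0500164 , -0.02053311]), 'grip_width': 1.000425391945138}
scene {'camera_matrix': array([[402.38179993,   0.        , 323.47943982],
       [  0.        , 402.38179993, 196.01347684],
       [  0.        ,   0.        ,   1.        ]]), 'view': array([[-0.43487231,  0.90044832, -0.00888237,  0.16310072],
       [ 0.6510318 ,  0.30757105, -0.69394355, -0.26817957],
       [-0.62212834, -0.30755954, -0.71997462,  1.45669613],
       [ 0.        ,  0.        ,  0.        ,  1.        ]])}
top {'camera_matrix': array([[516.14378404,   0.        , 318.75697085],
       [  0.        , 516.14378404, 204.68709617],
       [  0.        ,   0.        ,   1.        ]]), 'view': array([[ 0.01086274, -0.99989497,  0.00959422,  0.0554506 ],
       [-0.98625236, -0.01229571, -0.16478807,  0.45841591],
       [ 0.16488873, -0.00767227, -0.98628233,  1.64717358],
       [ 0.        ,  0.        ,  0.        ,  1.        ]])}
```

View pics/scene0.png

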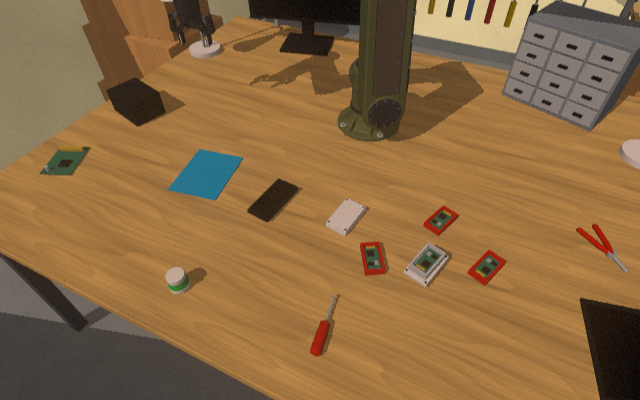

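View pics/top0.png

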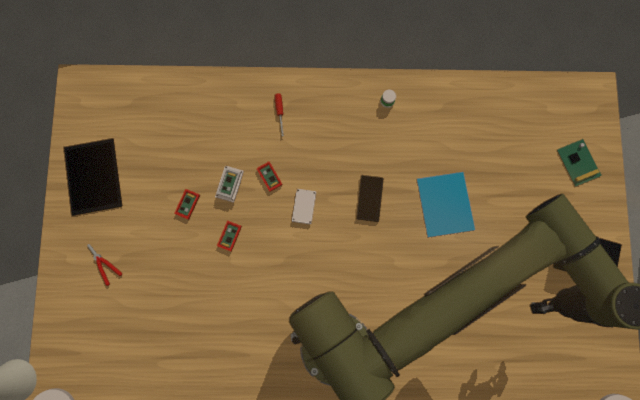

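The stack candidate is the silver one at top (229,184) / scene (427,263). The red-rimmed ones at top (187,204), (269,177) and (229,236) are look-alikes. The pile is the white plate at top (303,207); the black one at (370,198) is the phones. The mat is at (446,204). I'll confirm this in a crop.

```bash
python3 - <<'E'
import cv2,numpy as np
a=cv2.imread('pics/top0.png')[150:260,165:335]; b=cv2.imread('pics/scene0.png')[185:295,320:510]
f=lambda x:cv2.resize(x,None,fx=4,fy=4,interpolation=cv2.INTER_CUBIC)[:290*2]
a=cv2.resize(a,(400,259),interpolation=cv2.INTER_CUBIC) if 0 else f(a)
b=f(b)
cv2.imwrite('pics/crA.png',a);cv2.imwrite('pics/crB.png',b)
E
```

```text
(no output)
```

View pics/crA.png

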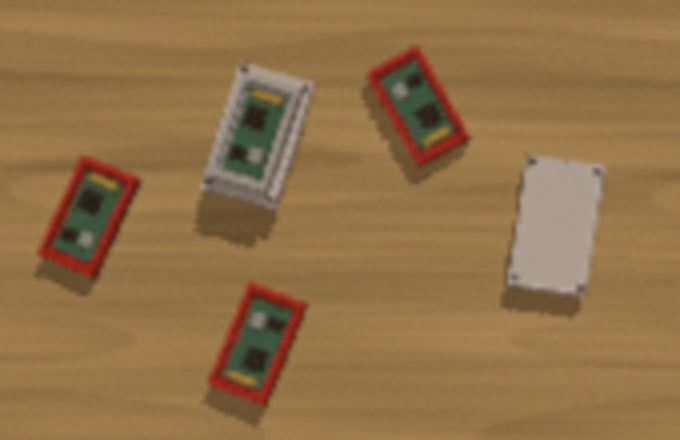

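View pics/crB.png

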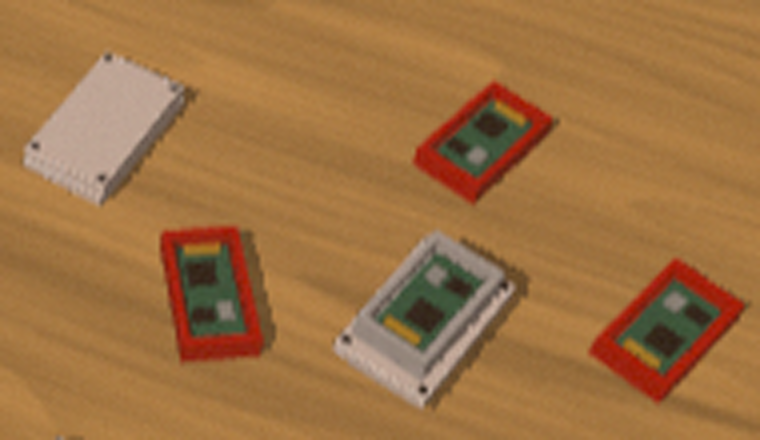

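```bash
cat > h.py <<'E'
import cv2,numpy as np
from cell import arm
CAL={n:arm.calibration(n) for n in("scene","top")}
def ray(n,uv):
    c=CAL[n];V=c["view"];R=V[:3,:3];t=V[:3,3]
    d=R.T@np.linalg.solve(c["camera_matrix"],[uv[0],uv[1],1.]);return -R.T@t,d/np.linalg.norm(d)
def proj(n,p):
    c=CAL[n];x=c["camera_matrix"]@(c["view"]@np.append(p,1))[:3];return x[:2]/x[2]
def plane(n,uv,z):
    o,d=ray(n,uv);return o+d*(z-o[2])/d[2]
def tri(a,b):
    o1,d1=ray("top",a);o2,d2=ray("scene",b)
    s,t=np.linalg.lstsq(np.c_[d1,-d2],o2-o1,rcond=None)[0]
    p,q=o1+s*d1,o2+t*d2;return (p+q)/2,np.linalg.norm(p-q)
def hsv(im):return cv2.cvtColor(im,cv2.COLOR_BGR2HSV)
def comps(m,amin=30):
    n,l,s,c=cv2.connectedComponentsWithStats(m.astype(np.uint8))
    return [(s[i],c[i],l==i) for i in range(1,n) if s[i][4]>=amin]
def dots(im,mask):
    # dark blobs inside hull of mask; darkness-weighted centroid
    pts=cv2.findContours(mask.astype(np.uint8),cv2.RETR_EXTERNAL,cv2.CHAIN_APPROX_NONE)[0]
    h=np.zeros(mask.shape,np.uint8);cv2.fillConvexPoly(h,cv2.convexHull(np.vstack(pts)),1)
    v=im.max(2).astype(float);r=[]
    return h,v
E
python3 - <<'E'
from h import *
for n in("top","scene"):
    im=cv2.imread(f'pics/{n}0.png');H=hsv(im)
    w=(H[...,1]<60)&(H[...,2]>110)
    for s,c,_ in comps(w): 
        if 150<s[0]<480: print(n,'white',s,c.round(1))
    g=(H[...,0]>45)&(H[...,0]<95)&(H[...,1]>60)&(H[...,2]>40)
    for s,c,_ in comps(g): print(n,'green',s,c.round(1))
    b=(H[...,0]>95)&(H[...,0]<115)&(H[...,1]>130)
    for s,c,_ in comps(b,200): print(n,'blue',s,c.round(1))
im=cv2.imread('pics/top0.png').max(2)
print(im[162:206,212:248:1][:, :])if 0 else None
E
```

```text
top white [383  90  13  13 128] [388.8  95.8]
top white [215 167  28  35 357] [229.4 184.2]
top white [292 189  24  35 624] [303.5 206.2]
top white [356 323   6   7  30] [358.8 325.6]
top green [558 140  39  42 795] [577.1 159.5]
top green [264 171  10  14  60] [268.6 176.6]
top green [575 173  26  13  65] [588.6 178.7]
top green [224 174  12  15  71] [229.4 181.6]
top green [182 196  13  14  68] [187.9 202.9]
top green [223 232  12  13  68] [228.4 236.5]
top blue [ 420  183   54   53 1367] [445.8 215.2]
scene white [189  35  31  23 353] [203.1  48.7]
scene white [412  46  99  24 432] [462.  58.]
scene white [326 199  40  36 711] [344.9 216.1]
scene white [404 243  44  43 600] [424.7 266.1]
scene white [166 268  18  18 238] [174.4 275.9]
scene white [326 295  10  25  47] [330.2 306.8]
scene green [ 40 150  47  25 547] [ 63.4 162.2]
scene green [430 216  21  13  88] [440.1 221.1]
scene green [366 247  15  21 122] [373.6 259.1]
scene green [417 249  23  23 147] [427.6 258.6]
scene green [475 256  24  22 122] [486.8 265.1]
scene green [168 282  18   9  83] [177.1 286.9]
scene blue [ 168  150   74   50 2123] [205.8 174.2]
```

```bash
cat >> h.py <<'E'
def find_dots(im,box,k=12):
    x,y,w,h=box;pad=2
    g=cv2.cvtColor(im,cv2.COLOR_BGR2GRAY)
    H=hsv(im)
    sub=g[y-pad:y+h+pad,x-pad:x+w+pad];S=H[y-pad:y+h+pad,x-pad:x+w+pad,1]
    S4=cv2.resize(S,None,fx=4,fy=4,interpolation=cv2.INTER_CUBIC)
    G4=cv2.resize(sub,None,fx=4,fy=4,interpolation=cv2.INTER_CUBIC)
    m=(G4<95)&(S4<90);out=[]
    for s,c,mm in comps(m,8):
        ww=np.where(mm,110.-G4,0);yy,xx=np.indices(G4.shape);t=ww.sum()
        out.append((((xx*ww).sum()/t+.5)/4-.5+x-pad,((yy*ww).sum()/t+.5)/4-.5+y-pad,int(s[4])))
    return out
E
python3 - <<'E'
from h import *
for n,bs in(("top",[(215,167,28,35),(292,189,24,35)]),("scene",[(404,243,44,43),(326,199,40,36)])):
    im=cv2.imread(f'pics/{n}0.png')
    for b in bs:
        print(n,b,[tuple(np.round(d,1)) for d in find_dots(im,b)])
        x,y,w,h=b;c=cv2.resize(im[y-4:y+h+4,x-4:x+w+4],(w*8+64,h*8+64),interpolation=cv2.INTER_NEAREST)
        cv2.imwrite(f'pics/z_{n}_{b[0]}.png',c)
import glob
L=[cv2.imread(f'pics/z_{p}.png') for p in('top_215','top_292','scene_404','scene_326')]
M=[cv2.copyMakeBorder(l,0,420-l.shape[0],0,420-l.shape[1],cv2.BORDER_CONSTANT) for l in L]
o=np.vstack([np.hstack(M[:2]),np.hstack(M[2:])]);cv2.imwrite('pics/z.png',cv2.resize(o,(600,600),interpolation=cv2.INTER_AREA))
E
```

```text
top (215, 167, 28, 35) [(np.float64(225.6), np.float64(166.9), np.float64(9.0)), (np.float64(227.4), np.float64(171.5), np.float64(81.0)), (np.float64(227.9), np.float64(183.7), np.float64(2432.0)), (np.float64(217.0), np.float64(194.8), np.float64(43.0)), (np.float64(231.2), np.float64(198.7), np.float64(12.0))]
top (292, 189, 24, 35) [(np.float64(297.5), np.float64(189.9), np.float64(14.0)), (np.float64(292.9), np.float64(221.4), np.float64(9.0))]
scene (404, 243, 44, 43) [(np.float64(427.9), np.float64(259.0), np.float64(3111.0)), (np.float64(423.0), np.float64(252.1), np.float64(10.0)), (np.float64(444.6), np.float64(256.2), np.float64(65.0)), (np.float64(416.7), np.float64(259.0), np.float64(13.0)), (np.float64(434.6), np.float64(267.5), np.float64(322.0)), (np.float64(406.1), np.float64(269.3), np.float64(28.0)), (np.float64(425.7), np.float64(282.0), np.float64(16.0))]
scene (326, 199, 40, 36) [(np.float64(346.6), np.float64(198.9), np.float64(12.0)), (np.float64(358.4), np.float64(218.6), np.float64(14.0)), (np.float64(328.3), np.float64(221.0), np.float64(17.0)), (np.float64(353.4), np.float64(224.7), np.float64(26.0)), (np.float64(349.5), np.float64(229.0), np.float64(37.0)), (np.float64(344.9), np.float64(229.1), np.float64(20.0)), (np.float64(347.5), np.float64(230.9), np.float64(21.0)), (np.float64(346.4), np.float64(232.7), np.float64(25.0))]
```

View pics/z.png

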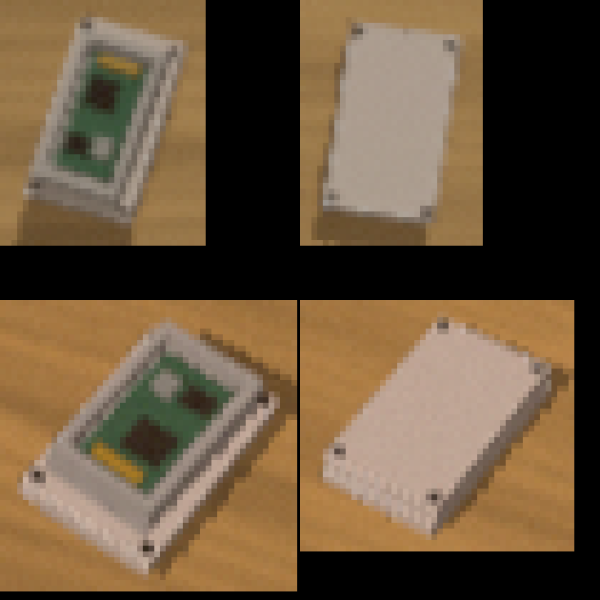

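```bash
cat > m.py <<'E'
from h import *
def match(T,S):
    for t in T:
        r=sorted([(tri(t,s)[1],abs(tri(t,s)[0][2]-.02),i) for i,s in enumerate(S)])
        c=[(tri(t,s)) for s in S]
        best=[(p.round(4),round(e*1000,1)) for p,e in c if e<.01 and -.01<p[2]<.07]
        print(t,best)
E
python3 - <<'E'
from m import *
ST=[(225.55,166.6),(242.2,170.7),(216.9,194.9),(233.25,199.6)];SS=[(445.2,255.9),(406,269.3),(425.4,281.9)]
PT=[(297.5,190.1),(313.6,192.4),(293.1,219.),(309.9,221.8)];PS=[(346.5,199),(363.7,206.4),(328.3,221.1),(345,229)]
print('stack');match(ST,SS);print('pile');match(PT,PS)
for T,z in((ST,.028),(PT,.02)):
    P=np.array([plane('top',t,z) for t in T]);print(P.mean(0).round(4), [np.linalg.norm(P[i]-P[j]).round(4) for i,j in((0,1),(2,3),(0,2),(1,3))])
    for i,j in((2,0),(3,1)):d=P[j]-P[i];print('yaw x axis',np.degrees(np.arctan2(d[1],d[0])).round(1))
    for i,j in((1,0),(3,2)):d=P[j]-P[i];print('yaw y axis',np.degrees(np.arctan2(-d[0],d[1])).round(1))
S=np.array([plane('scene',t,.028) for t in SS]);print('scene stack',S.round(4), (S[0]+S[1])/2)
S=np.array([plane('scene',t,.02) for t in PS]);print('scene pile',S.round(4),S.mean(0).round(4))
for n in("top","scene"):
    im=cv2.imread(f'pics/{n}0.png');H=hsv(im)
    b=(H[...,0]>92)&(H[...,0]<118)&(H[...,1]>110)
    for s,c,m in comps(b,200):
        cs=cv2.findContours(m.astype(np.uint8),cv2.RETR_EXTERNAL,cv2.CHAIN_APPROX_NONE)[0]
        hl=cv2.convexHull(cs[0]);q=cv2.approxPolyDP(hl,4,True)[:,0].astype(float)
        P=np.array([plane(n,t,.003) for t in q]);print(n,'mat',s[4],q.tolist(),P.round(3)[:,:2].tolist(),P.mean(0).round(4),np.linalg.norm(P-np.roll(P,-1,0),axis=1).round(3))
# board: rect of filled hull
uv={}
for n,box in(("top",(224,174,12,15)),("scene",(417,249,23,23))):
    im=cv2.imread(f'pics/{n}0.png');H=hsv(im)
    g=(H[...,0]>40)&(H[...,0]<95)&(H[...,1]>60)&(H[...,2]>40);m=np.zeros_like(g);x,y,w,h=box
    m[y-1:y+h+2,x-1:x+w+1]=g[y-1:y+h+2,x-1:x+w+1]
    ys,xs=np.nonzero(m);r=cv2.minAreaRect(np.c_[xs,ys].astype(np.float32));uv[n]=r[0];print(n,'board',r)
print(tri(uv['top'],uv['scene']))
E
```

```text
stack
(225.55, 166.6) [(array([0.5832, 0.3707, 0.0302]), np.float64(0.7))]
(242.2, 170.7) [(array([0.5696, 0.3167, 0.0305]), np.float64(2.6))]
(216.9, 194.9) [(array([0.4877, 0.395 , 0.0293]), np.float64(1.4))]
(233.25, 199.6) []
pile
(297.5, 190.1) [(array([0.5091, 0.1306, 0.0207]), np.float64(2.2))]
(313.6, 192.4) [(array([0.5022, 0.0773, 0.0194]), np.float64(1.8))]
(293.1, 219.0) [(array([0.4118, 0.1444, 0.0215]), np.float64(0.3))]
(309.9, 221.8) [(array([0.4037, 0.0886, 0.0191]), np.float64(1.0))]
[0.5287 0.3562 0.028 ] [np.float64(0.0572), np.float64(0.0563), np.float64(0.0989), np.float64(0.101)]
yaw x axis -14.3
yaw x axis -14.9
yaw y axis -13.4
yaw y axis -15.5
[0.4565 0.1108 0.02  ] [np.float64(0.0539), np.float64(0.0559), np.float64(0.0976), np.float64(0.0989)]
yaw x axis -7.5
yaw x axis -6.3
yaw y axis -7.5
yaw y axis -8.8
scene stack [[0.4869 0.3944 0.028 ]
 [0.5675 0.3177 0.028 ]
 [0.5818 0.3704 0.028 ]] [0.52717225 0.35604448 0.028     ]
scene pile [[0.4047 0.0884 0.02  ]
 [0.4105 0.1441 0.02  ]
 [0.5029 0.0767 0.02  ]
 [0.5089 0.1293 0.02  ]] [0.4568 0.1096 0.02  ]
top mat 2711 [[462.0, 173.0], [473.0, 229.0], [428.0, 236.0], [418.0, 179.0]] [[0.578, -0.422], [0.388, -0.452], [0.363, -0.302], [0.555, -0.273]] [ 0.4712 -0.3621  0.003 ] [0.192 0.152 0.194 0.151]
scene mat 2143 [[242.0, 158.0], [215.0, 199.0], [168.0, 189.0], [199.0, 150.0]] [[0.366, -0.301], [0.556, -0.269], [0.583, -0.424], [0.393, -0.455]] [ 0.4744 -0.3624  0.003 ] [0.193 0.157 0.192 0.156]
top board ((228.6697998046875, 182.90565490722656), (8.928435325622559, 16.757986068725586), 15.94539737701416)
scene board ((427.74481201171875, 259.162109375), (13.453369140625, 21.34269142150879), 41.633541107177734)
(array([0.52567455, 0.35729558, 0.04128822]), np.float64(0.0013240020888914423))
```

Measurements agree between the two views:

| Thing | Position | Height | Yaw | Other |
|---|---|---|---|---|
| Stack spacer | (0.528, 0.356) | top 0.030 measured vs 0.028 in the text | −14.5° | |
| Board | (0.526, 0.357) | 0.041 | | |
| Pile | (0.457, 0.110) | 0.020 | −7.5° | |
| Mat | (0.473, −0.362) | | +9° | ≈194×154 mm |

Next I move towards the stack.

```bash
cat > d.py <<'E'
import sys,numpy as np
from cell import arm
from scipy.spatial.transform import Rotation as R
def delta(x,y,z,yaw):   # yaw: object x axis deg (mod 180)
    s=arm.get_state();r=R.from_quat(s['eef_rot']);M=r.as_matrix();tx=M[:,0]
    cur=np.degrees(np.arctan2(tx[1],tx[0]));dy=(yaw-cur+90)%180-90
    # wanted tool: z down, x at cur+dy
    a=np.radians(cur+dy);X=np.array([np.cos(a),np.sin(a),0]);Z=np.array([0,0,-1.]);W=np.c_[X,np.cross(Z,X),Z]
    print('t',s['t'],'tcp',s['tcp_pos'].round(4),'yaw',cur.round(2),'tilt z',M[:,2].round(4),'F',s['force'].round(1),'w',round(s['grip_width'],3),'q6',s['q'][5].round(2))
    print('shift tool mm',(M.T@(np.array([x,y,z])-s['tcp_pos'])*1000).round(1),'turn deg',np.degrees(R.from_matrix(M.T@W).as_rotvec()).round(2))
if __name__=="__main__":delta(*map(float,sys.argv[1:]))
E
python3 -m crank '[[[-29,26,0],[0,0,0],1],[[-29,26,0],[0,0,0],1],[[-29,26,0],[0,0,0],1],[[-29,26,0],[0,0,0],1],[[-29,26,0],[0,0,0],1],[[-29,26,0],[0,0,0],1],[[-29,26,0],[0,0,0],1],[[-29,26,0],[0,0,0],1],[[-29,26,0],[0,0,0],1],[[-29,26,0],[0,0,0],1],[[-29,26,0],[0,0,0],1],[[-29,26,0],[0,0,0],1],[[-29,26,0],[0,0,0],1],[[-29,26,0],[0,0,0],1]]'
python3 d.py 0.527 0.3565 0.15 -14
```

```text
t: 1.5
tcp_pos: [0.4602, -0.1045, 0.2022]
eef_rot: [-0.128, 0.992, 0.006, -0.002]
force: [0.4, -0.2, -0.1]
grip_width: 0.999
t 1.5 tcp [ 0.4602 -0.1045  0.2022] yaw -165.26 tilt z [-0.0059  0.0112 -0.9999] F [ 0.4 -0.2 -0.1] w 0.999 q6 -1.51
shift tool mm [-182.   428.2   57. ] turn deg [ 0.65 -0.34 28.73]
```

```bash
python3 -m crank '[[[-15,35,1],[0,0,0],1],[[-15,35,1],[0,0,0],1],[[-15,35,1],[0,0,0],1],[[-15,35,1],[0,0,0],1],[[-15,35,1],[0,0,0],1],[[-15,35,1],[0,0,0],1],[[-15,35,1],[0,0,0],1],[[-15,35,1],[0,0,0],1],[[-15,35,1],[0,0,0],1],[[-15,35,1],[0,0,0],1],[[-15,35,1],[0,0,0],1],[[-15,35,1],[0,0,0],1],[[0,0,0],[0,0,7],0.85],[[0,0,0],[0,0,7],0.85],[[0,0,0],[0,0,7],0.85],[[0,0,0],[0,0,7],0.85]]'
python3 d.py 0.527 0.3565 0.10 -14
```

```text
t: 3.1
tcp_pos: [0.5236, 0.3726, 0.1818]
eef_rot: [0.12, 0.993, 0.0, -0.011]
force: [-0.1, 1.1, 0.1]
grip_width: 0.848
t 3.1 tcp [0.5236 0.3726 0.1818] yaw 166.2 tilt z [-0.021   0.0027 -0.9998] F [-0.1  1.1  0.1] w 0.848 q6 -2.73
shift tool mm [ -8.9 -14.6  81.7] turn deg [-0.14 -1.2   0.2 ]
```

```bash
python3 -m crank '[[[-4,-7,8],[0,-0.6,0],0.85],[[-4,-7,8],[0,-0.6,0.2],0.85],[[0,0,0],[0,0,0],0.85]]'
python3 d.py 0.527 0.3565 0.10 -14; python3 -c "
from cell import arm;print(arm.get_state()['q'].round(3))"
```

```text
t: 3.4
tcp_pos: [0.5271, 0.3569, 0.1631]
eef_rot: [0.124, 0.992, -0.002, -0.001]
force: [0.0, 0.5, -0.6]
grip_width: 0.846
t 3.4 tcp [0.5271 0.3569 0.1631] yaw 165.8 tilt z [-0.0028 -0.0045 -1.    ] F [ 0.   0.5 -0.6] w 0.846 q6 -2.73
shift tool mm [-0.  -0.1 63.1] turn deg [-0.29 -0.09 -0.2 ]
[ 9.090e-01  1.410e-01  1.100e-01  1.000e-03 -1.545e+00 -2.728e+00]
```

```bash
python3 -m crank '[[[0,0,25],[0,0,0],0.8],[[0,0,25],[0,0,0],0.8],[[0,0,25],[0,0,0],0.8],[[0,0,25],[-0.2,0,0],0.8],[[0,0,15],[0,0,0],0.8],[[0,0,6],[0,0,0],0.8],[[0,0,0],[0,0,0],0.8],[[0,0,0],[0,0,0],0.8]]'
python3 d.py 0.527 0.3565 0.026 -14;python3 - <<'E'
from h import *
for n,(x,y,w,h) in(("scene",(350,170,150,150)),("top",(165,120,130,130))):
    i=arm.snapshot(n)[:,:,::-1][y:y+h,x:x+w];cv2.imwrite(f'pics/a_{n}.png',cv2.resize(i,(560,560),interpolation=cv2.INTER_CUBIC))
E
```

```text
t: 4.2
tcp_pos: [0.5278, 0.3585, 0.041]
eef_rot: [0.123, 0.992, 0.0, -0.0]
force: [0.3, -0.2, 0.0]
grip_width: 0.8
t 4.2 tcp [0.5278 0.3585 0.041 ] yaw 165.86 tilt z [-5.e-04  1.e-03 -1.e+00] F [ 0.3 -0.2  0. ] w 0.8 q6 -2.73
shift tool mm [ 0.2 -2.1 15. ] turn deg [ 0.05 -0.04 -0.14]
```

View pics/a_scene.png

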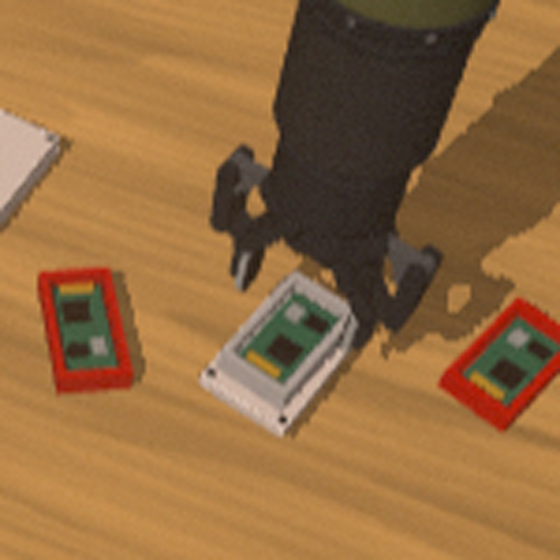

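```bash
python3 - <<'E'
from h import *
p=np.array([.5278,.3585,.048]);a=np.radians(76);y=np.array([np.cos(a),np.sin(a),0])
for k in(-1,0,1):
  for z in(.041,.05):
    q=p+k*.034*y;q[2]=z;u=proj('scene',q);print(k,z,((u-[350,170])*560/150).round(0))
print('holder top centre',((proj('scene',[.5265,.357,.046])-[350,170])*560/150).round())
E
```

```text
-1 0.041 [245. 309.]
-1 0.05 [247. 301.]
0 0.041 [290. 336.]
0 0.05 [292. 328.]
1 0.041 [336. 364.]
1 0.05 [339. 356.]
holder top centre [290. 329.]
```

View pics/a_top.png

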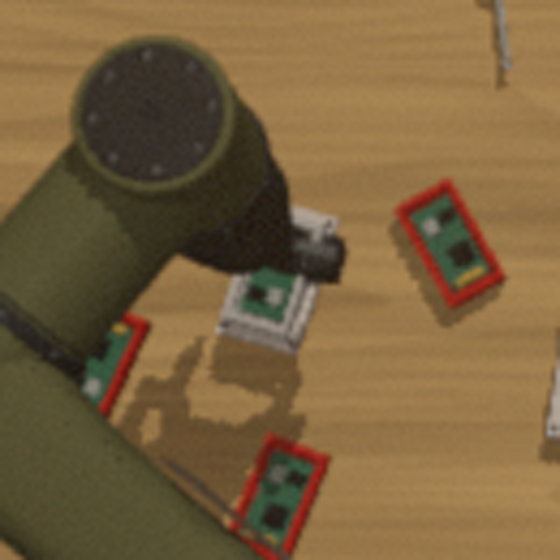

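```bash
python3 -m crank '[[[0,-2,7],[0,0,0],0.72],[[0,0,7],[0,0,0],0.68],[[0,0,0],[0,0,0],0.68],[[0,0,0],[0,0,0],0.68]]'
python3 d.py 0.527 0.3565 0.026 -14;python3 - <<'E'
from h import *
for n,(x,y,w,h) in(("scene",(390,220,75,75)),("top",(200,150,60,60))):
    i=arm.snapshot(n)[:,:,::-1][y:y+h,x:x+w];cv2.imwrite(f'pics/b_{n}.png',cv2.resize(i,(600,600),interpolation=cv2.INTER_CUBIC))
p=np.array([.527,.3565,.0]);a=np.radians(76);y=np.array([np.cos(a),np.sin(a),0])
for k in(-1,1):
  for z in(.03,.04):
    q=p+k*.029*y;q[2]=z;u=proj('scene',q);print(k,z,((u-[390,220])*8).round(0))
E
```

```text
t: 4.7
tcp_pos: [0.5281, 0.3573, 0.0284]
eef_rot: [0.123, 0.992, 0.002, 0.001]
force: [0.3, -0.5, -0.2]
grip_width: 0.681
t 4.7 tcp [0.5281 0.3573 0.0284] yaw 165.86 tilt z [ 0.0022  0.0042 -1.    ] F [ 0.3 -0.5 -0.2] w 0.681 q6 -2.72
shift tool mm [ 0.9 -1.1  2.4] turn deg [ 0.26  0.06 -0.14]
-1 0.03 [208. 288.]
-1 0.04 [213. 269.]
1 0.03 [373. 387.]
1 0.04 [380. 368.]
```

View pics/b_scene.png

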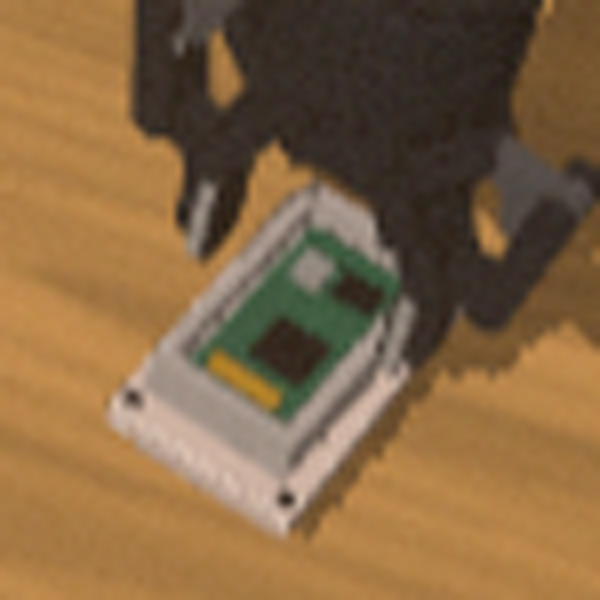

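View pics/b_top.png

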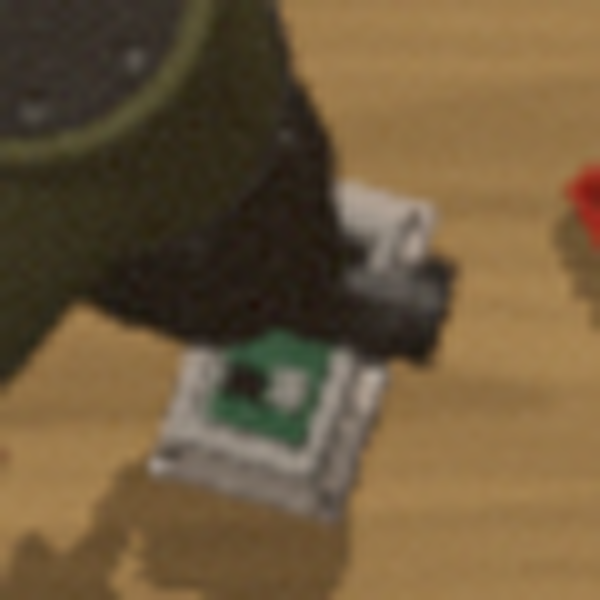

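```bash
python3 - <<'E'
from h import *
for n in CAL: V=CAL[n]['view'];print(n,-V[:3,:3].T@V[:3,3])
for u in((200,255),(395,368),(240,200),(430,340)):
    for z in(.03,.04,.05):print(u,z,plane('scene',np.array(u)/8+[390-.44,220-.44],z).round(4))
# predicted tip corners
a=np.radians(-14.1);X=np.array([np.cos(a),np.sin(a),0]);Y=np.array([-X[1],X[0],0])
for z in(.03,.04):
  for k in(-1,1):
    for j in(-1,1):
      q=np.array([.5281,.3573,z])+X*.011*j+Y*k*.029
      print(z,k,j,'scene',((proj('scene',q)-[390-.44,220-.44])*8).round(),'top',((proj('top',q)-[200-.45,150-.45])*10).round())
E
```

```text
scene [1.15177336 0.38364129 0.86413149]
top [0.17991108 0.07371889 1.69958767]
(200, 255) 0.03 [0.5081 0.321  0.03  ]
(200, 255) 0.04 [0.5158 0.3218 0.04  ]
(200, 255) 0.05 [0.5235 0.3225 0.05  ]
(395, 368) 0.03 [0.5237 0.3876 0.03  ]
(395, 368) 0.04 [0.5312 0.3875 0.04  ]
(395, 368) 0.05 [0.5387 0.3875 0.05  ]
(240, 200) 0.03 [0.4816 0.3263 0.03  ]
(240, 200) 0.04 [0.4896 0.3269 0.04  ]
(240, 200) 0.05 [0.4977 0.3276 0.05  ]
(430, 340) 0.03 [0.5088 0.3947 0.03  ]
(430, 340) 0.04 [0.5165 0.3946 0.04  ]
(430, 340) 0.05 [0.5243 0.3944 0.05  ]
0.03 -1 -1 scene [231. 272.] top [370. 387.]
0.03 -1 1 scene [195. 317.] top [389. 324.]
0.03 1 -1 scene [396. 371.] top [201. 343.]
0.03 1 1 scene [361. 418.] top [220. 280.]
0.04 -1 -1 scene [236. 253.] top [366. 381.]
0.04 -1 1 scene [200. 298.] top [385. 318.]
0.04 1 -1 scene [403. 352.] top [196. 337.]
0.04 1 1 scene [367. 399.] top [215. 274.]
```

```bash
python3 -m crank '[[[0,-1,2.5],[0.3,0,0],0.68],[[0,0,0],[0,0,0],0.5],[[0,0,0],[0,0,0],0.4],[[0,0,0],[0,0,0],0.4],[[0,0,0],[0,0,0],0.4],[[0,0,0],[0,0,0],0.4]]'
python3 d.py 0.527 0.3565 0.026 -14;python3 - <<'E'
from h import *
for n,(x,y,w,h) in(("scene",(390,220,75,75)),):
    i=arm.snapshot(n)[:,:,::-1][y:y+h,x:x+w];cv2.imwrite(f'pics/c_{n}.png',cv2.resize(i,(600,600),interpolation=cv2.INTER_CUBIC))
E
```

```text
t: 5.4
tcp_pos: [0.528, 0.3565, 0.0261]
eef_rot: [0.123, 0.992, -0.0, 0.001]
force: [-0.3, -0.3, -0.1]
grip_width: 0.401
t 5.4 tcp [0.528  0.3565 0.0261] yaw 165.87 tilt z [ 0.0011 -0.001  -1.    ] F [-0.3 -0.3 -0.1] w 0.401 q6 -2.73
shift tool mm [ 0.9 -0.3  0.1] turn deg [-0.04  0.08 -0.13]
```

View pics/c_scene.png

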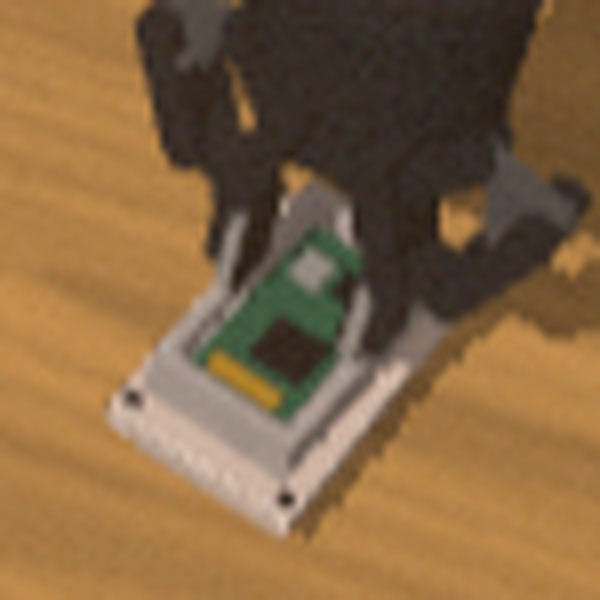

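```bash
python3 - <<'E'
from h import *
for z in(.04,.05,.06):
  P=[plane('scene',np.array(u)/8+[390-.44,220-.44],z) for u in((240,287),(353,357))];print(z,(P[0]+P[1])/2,np.linalg.norm(P[0]-P[1]))
# any force drift? 
print(arm.get_state()['effort'].round(2),arm.get_state()['wrist_torque'].round(2))
E
```

```text
0.04 [0.52751206 0.35575534 0.04      ] 0.03983495316978583
0.05 [0.53508683 0.35609371 0.05      ] 0.039351596403748516
0.06 [0.54266161 0.35643208 0.06      ] 0.038868239637711174
[  0.   -43.01  33.41   6.67  -0.     0.  ] [-0.03 -0.01  0.01]
```

The fingers closed to 0.40 without meeting anything. The crop shows the tips above the rim, so they stand about 25 mm higher than the reported TCP suggests. I'll reopen, go lower in steps and look.

```bash
python3 -m crank '[[[0,0,0],[0,0,0],0.9],[[0,0,0],[0,0,0],0.9],[[0,0,0],[0,0,0],0.9],[[0,0,0],[0,0,0],0.9],[[0,0,7],[0,0,0],0.9],[[0,0,7],[0,0,0],0.9],[[0,0,3],[0,0,0],0.9],[[0,0,0],[0,0,0],0.9]]'
python3 d.py 0.527 0.3565 0.010 -14;python3 - <<'E'
from h import *
for n,(x,y,w,h) in(("scene",(390,220,75,75)),):
    i=arm.snapshot(n)[:,:,::-1][y:y+h,x:x+w];cv2.imwrite(f'pics/d_{n}.png',cv2.resize(i,(600,600),interpolation=cv2.INTER_CUBIC))
E
```

```text
t: 6.25
tcp_pos: [0.5277, 0.3563, 0.007]
eef_rot: [0.123, 0.992, -0.001, 0.0]
force: [-0.3, 0.1, 0.3]
grip_width: 0.9
t 6.25 tcp [0.5277 0.3563 0.007 ] yaw 165.86 tilt z [ 5.0e-04 -1.3e-03 -1.0e+00] F [-0.3  0.1  0.3] w 0.9 q6 -2.73
shift tool mm [ 0.8  0.  -3. ] turn deg [-0.07  0.05 -0.14]
```

View pics/d_scene.png

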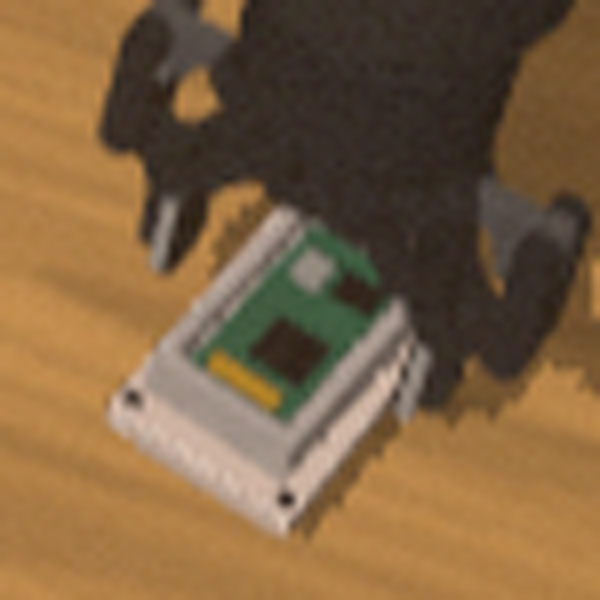

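```bash
python3 - <<'E'
from h import *
for z in(.03,.04,.05):
  P=[plane('scene',np.array(u)/8+[390-.44,220-.44],z) for u in((160,268),(408,415))];print(z,(P[0]+P[1])/2,np.linalg.norm(P[0]-P[1]))
E
```

```text
0.03 [0.52855519 0.3532916  0.03      ] 0.08678281238130436
0.04 [0.53602665 0.35365545 0.04      ] 0.08574241511249465
0.05 [0.54349811 0.3540193  0.05      ] 0.08470201784368499
```

```bash
python3 -m crank '[[[1,0,0],[0,0,0],0.7],[[0,0,0],[0,0,0],0.7],[[0,0,0],[0,0,0],0.7]]'
python3 - <<'E'
from h import *
for n,(x,y,w,h) in(("scene",(390,220,75,75)),):
    i=arm.snapshot(n)[:,:,::-1][y:y+h,x:x+w];cv2.imwrite(f'pics/e_{n}.png',cv2.resize(i,(600,600),interpolation=cv2.INTER_CUBIC))
E
```

```text
t: 6.6
tcp_pos: [0.527, 0.3568, 0.0077]
eef_rot: [0.123, 0.992, -0.0, 0.001]
force: [0.9, 0.4, -0.1]
grip_width: 0.703
```

View pics/e_scene.png

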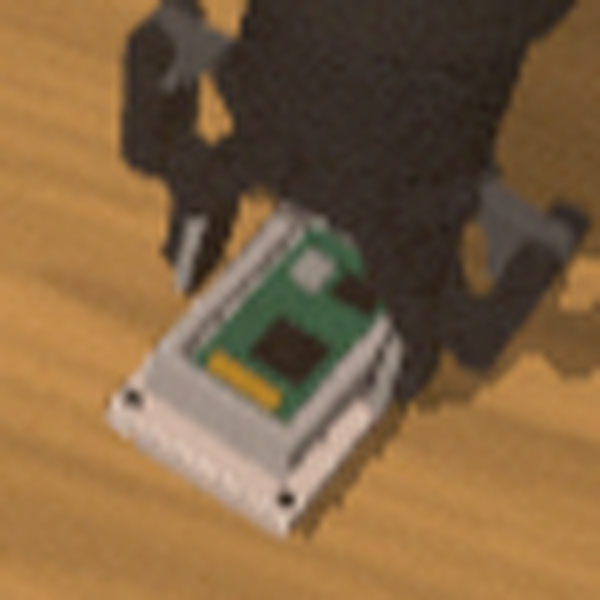

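Clear of everything: tips at (185,290) and (395,400), beside the rim. Closing to grip now.

```bash
python3 -m crank '[[[0,0,1],[0,0,0],0.6],[[0,0,0],[0,0,0],0.4],[[0,0,0],[0,0,0],0.2],[[0,0,0],[0,0,0],0.2],[[0,0,0],[0,0,0],0.2]]'
python3 - <<'E'
from h import *
s=arm.get_state();print(s['force'],s['wrist_torque'],s['grip_width'])
for n,(x,y,w,h) in(("scene",(390,220,75,75)),):
    i=arm.snapshot(n)[:,:,::-1][y:y+h,x:x+w];cv2.imwrite(f'pics/f_{n}.png',cv2.resize(i,(600,600),interpolation=cv2.INTER_CUBIC))
E
```

```text
t: 7.15
tcp_pos: [0.5275, 0.3574, 0.0076]
eef_rot: [0.123, 0.992, 0.0, 0.001]
force: [0.6, 1.1, 0.5]
grip_width: 0.574
[0.62476455 1.14237088 0.46086182] [ 0.06102804  0.03438553 -0.01195753] 0.5739679343345636
```

View pics/f_scene.png

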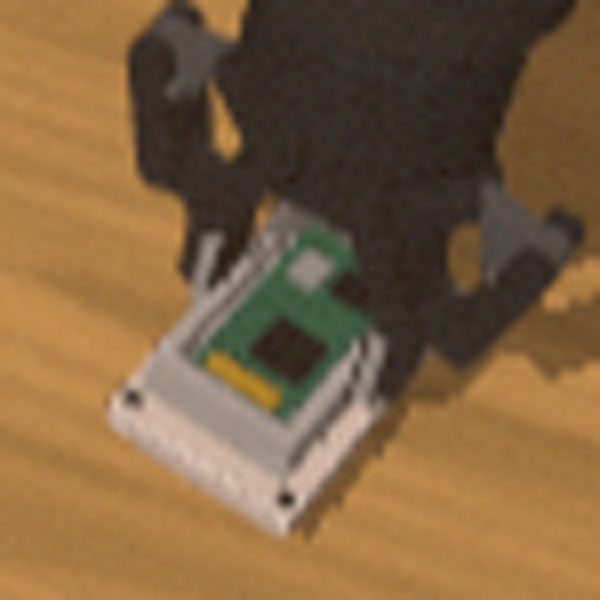

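```bash
python3 -m crank '[[[0,0,-3],[0,0,0],0.2],[[0,0,-6],[0,0,0],0.2],[[0,0,-10],[0,0,0],0.2],[[0,0,-15],[0,0,0],0.2],[[0,0,-20],[0,0,0],0.2],[[0,0,-20],[0,0,0],0.2],[[0,0,-20],[0,0,0],0.2],[[0,0,-10],[0,0,0],0.2],[[0,0,0],[0,0,0],0.2]]'
python3 d.py 0.473 -0.362 0.10 9
python3 - <<'E'
from h import *
for n,(x,y,w,h) in(("scene",(370,180,110,110)),):
    i=arm.snapshot(n)[:,:,::-1][y:y+h,x:x+w];cv2.imwrite(f'pics/g_{n}.png',cv2.resize(i,(600,600),interpolation=cv2.INTER_CUBIC))
E
```

```text
t: 8.1
tcp_pos: [0.5268, 0.3566, 0.1203]
eef_rot: [0.123, 0.992, 0.0, 0.001]
force: [0.1, -0.4, -1.9]
grip_width: 0.573
t 8.1 tcp [0.5268 0.3566 0.1203] yaw 165.84 tilt z [ 2.e-03  5.e-04 -1.e+00] F [ 0.1 -0.4 -1.9] w 0.573 q6 -2.73
shift tool mm [-123.6 -710.    19.8] turn deg [  0.03   0.11 -23.16]
```

View pics/g_scene.png

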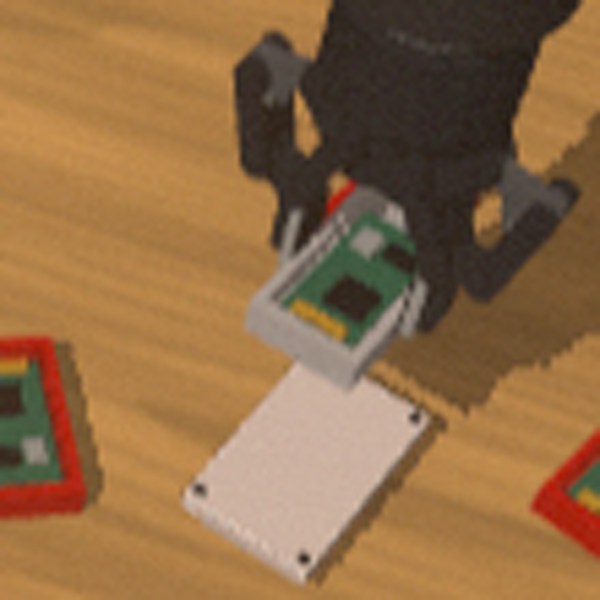

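```bash
python3 -m crank '[[[-2,-12,0],[0,0,0],0.2],[[-4,-24,0],[0,0,0],0.2],[[-6,-36,0],[0,0,0],0.2],[[-6,-36,0],[0,0,0],0.2],[[-6,-36,0],[0,0,0],0.2],[[-6,-36,0],[0,0,0],0.2],[[-6,-36,0],[0,0,0],0.2],[[-6,-36,0],[0,0,0],0.2],[[-6,-36,0],[0,0,0],0.2],[[-6,-36,0],[0,0,0],0.2],[[-6,-36,0],[0,0,0],0.2],[[-6,-36,0],[0,0,0],0.2],[[-6,-36,0],[0,0,0],0.2],[[-6,-36,0],[0,0,0],0.2],[[-6,-36,0],[0,0,0],0.2],[[-6,-36,0],[0,0,0],0.2],[[-6,-36,0],[0,0,0],0.2],[[-6,-36,0],[0,0,0],0.2],[[-3,-15,0],[0,0,0],0.2],[[0,0,0],[0,0,0],0.2]]'
python3 d.py 0.473 -0.362 0.10 9
```

```text
t: 10.15
tcp_pos: [0.4517, -0.3116, 0.0988]
eef_rot: [0.124, 0.992, -0.005, -0.016]
force: [0.1, 0.5, -2.5]
grip_width: 0.57
t 10.15 tcp [ 0.4517 -0.3116  0.0988] yaw 165.72 tilt z [-0.0326 -0.0064 -0.9994] F [ 0.1  0.5 -2.5] w 0.57 q6 -1.59
shift tool mm [-33.1 -43.6  -1.6] turn deg [ -0.46  -1.86 -23.27]
```

```bash
python3 -m crank '[[[-16,-20,-2],[0,-0.6,0],0.2],[[-16,-20,-2],[0,-0.6,0],0.2],[[0,0,0],[-0.3,-0.6,-5],0.2],[[0,0,0],[0,0,-6],0.2],[[0,0,0],[0,0,-6],0.2],[[0,0,0],[0,0,-6],0.2],[[0,0,0],[0,0,0],0.2]]'
python3 d.py 0.473 -0.362 0.03 9
```

```text
t: 10.85
tcp_pos: [0.4681, -0.3557, 0.0949]
eef_rot: [-0.084, 0.996, -0.0, -0.005]
force: [-0.3, 0.4, -2.6]
grip_width: 0.57
t 10.85 tcp [ 0.4681 -0.3557  0.0949] yaw -170.42 tilt z [-0.0103 -0.0019 -0.9999] F [-0.3  0.4 -2.6] w 0.57 q6 -1.1
shift tool mm [-4.5 -7.  64.9] turn deg [-0.01 -0.6   0.58]
```

```bash
python3 -m crank '[[[-4,-6,20],[0,-0.6,0.5],0.2],[[0,0,20],[0,0,0],0.2],[[0,0,20],[0,0,0],0.2],[[0,0,10],[0,0,0],0.2],[[0,0,0],[0,0,0],0.2]]'
python3 d.py 0.473 -0.362 -0.015 9
python3 - <<'E'
from h import *
for n,(x,y,w,h) in(("scene",(150,110,110,110)),("top",(395,155,100,100))):
    i=arm.snapshot(n)[:,:,::-1][y:y+h,x:x+w];cv2.imwrite(f'pics/h_{n}.png',cv2.resize(i,(600,600),interpolation=cv2.INTER_CUBIC))
E
```

```text
t: 11.35
tcp_pos: [0.4719, -0.3584, 0.0214]
eef_rot: [-0.073, 0.997, 0.001, -0.0]
force: [0.1, -0.1, -2.7]
grip_width: 0.563
t 11.35 tcp [ 0.4719 -0.3584  0.0214] yaw -171.6 tilt z [-9.0e-04  1.2e-03 -1.0e+00] F [ 0.1 -0.1 -2.7] w 0.563 q6 -1.11
shift tool mm [-0.6 -3.7 36.4] turn deg [ 0.07 -0.04 -0.6 ]
```

View pics/h_scene.png

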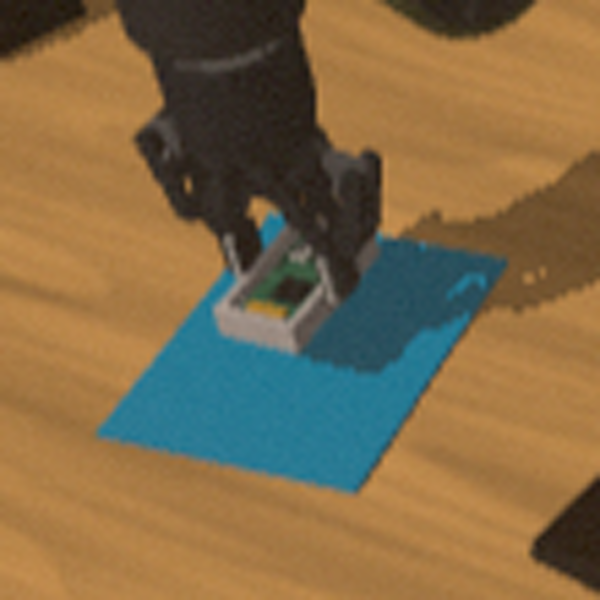

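View pics/h_top.png

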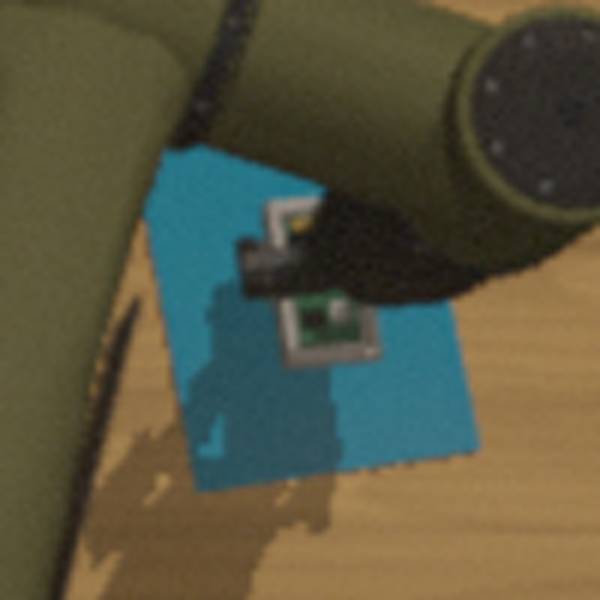

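```bash
python3 -m crank '[[[0,-4,12],[0,0,-0.6],0.2],[[0,0,10],[0,0,0],0.2],[[0,0,7],[0,0,0],0.2],[[0,0,2],[0,0,0],0.2],[[0,0,0],[0,0,0],0.2]]'
python3 d.py 0.473 -0.362 -0.0174 9
python3 - <<'E'
from h import *
for n,(x,y,w,h) in(("scene",(165,140,60,60)),):
    i=arm.snapshot(n)[:,:,::-1][y:y+h,x:x+w];cv2.imwrite(f'pics/i_{n}.png',cv2.resize(i,(600,600),interpolation=cv2.INTER_CUBIC))
E
```

```text
t: 11.95
tcp_pos: [0.475, -0.3642, -0.0075]
eef_rot: [-0.079, 0.997, -0.001, 0.003]
force: [-0.4, 0.7, -2.0]
grip_width: 0.571
t 11.95 tcp [ 0.475  -0.3642 -0.0075] yaw -170.95 tilt z [ 0.0052 -0.0023 -1.    ] F [-0.4  0.7 -2. ] w 0.571 q6 -1.09
shift tool mm [1.7 2.6 9.9] turn deg [-0.18  0.27  0.05]
```

View pics/i_scene.png

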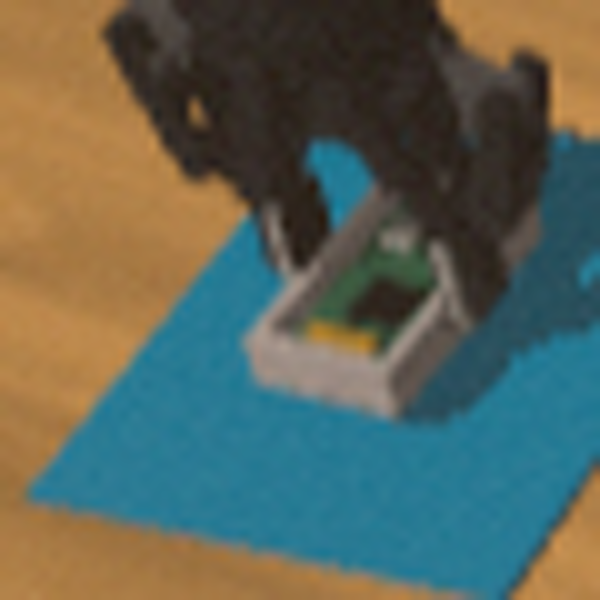

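```bash
python3 -m crank '[[[1,2,4],[-0.2,0.3,0],0.2],[[0,0,3],[0,0,0],0.2],[[0,0,0],[0,0,0],0.2]]'
python3 d.py 0.473 -0.362 -0.0174 9
python3 -m crank '[[[0,0,1.5],[0,0,0],0.2],[[0,0,0],[0,0,0],0.2]]'
python3 d.py 0.473 -0.362 -0.0174 9
```

```text
t: 12.3
tcp_pos: [0.4742, -0.3624, -0.0141]
eef_rot: [-0.079, 0.997, -0.0, 0.0]
force: [0.2, -0.8, -1.6]
grip_width: 0.569
t 12.3 tcp [ 0.4742 -0.3624 -0.0141] yaw -170.95 tilt z [ 3.e-04 -0.e+00 -1.e+00] F [ 0.2 -0.8 -1.6] w 0.569 q6 -1.1
shift tool mm [1.1 0.6 3.3] turn deg [-0.    0.02  0.05]
t: 12.5
tcp_pos: [0.4743, -0.3625, -0.0156]
eef_rot: [-0.079, 0.997, -0.0, 0.0]
force: [0.1, -0.6, -2.6]
grip_width: 0.562
t 12.5 tcp [ 0.4743 -0.3625 -0.0156] yaw -170.94 tilt z [ 5.e-04 -2.e-04 -1.e+00] F [ 0.1 -0.6 -2.6] w 0.562 q6 -1.1
shift tool mm [1.2 0.7 1.8] turn deg [-0.01  0.03  0.06]
```

```bash
for i in 1; do python3 -m crank '[[[0,0,1],[0,0,0],0.2],[[0,0,0],[0,0,0],0.2]]'; python3 -m crank '[[[0,0,1],[0,0,0],0.2],[[0,0,0],[0,0,0],0.2]]'; done
```

```text
t: 12.7
tcp_pos: [0.4744, -0.3625, -0.0164]
eef_rot: [-0.079, 0.997, -0.0, 0.0]
force: [0.5, -0.3, -2.6]
grip_width: 0.57
t: 12.9
tcp_pos: [0.4746, -0.3627, -0.0172]
eef_rot: [-0.079, 0.997, -0.0, 0.001]
force: [-0.6, -0.1, -2.5]
grip_width: 0.567
```

```bash
python3 -m crank '[[[0,0,1],[0,0,0],0.2],[[0,0,0],[0,0,0],0.2]]'; python3 -m crank '[[[0,0,1],[0,0,0],0.2],[[0,0,0],[0,0,0],0.2]]';python3 - <<'E'
from h import *
for n,(x,y,w,h) in(("scene",(165,140,60,60)),):
    i=arm.snapshot(n)[:,:,::-1][y:y+h,x:x+w];cv2.imwrite(f'pics/j_{n}.png',cv2.resize(i,(600,600),interpolation=cv2.INTER_CUBIC))
E
```

```text
t: 13.1
tcp_pos: [0.4749, -0.3628, -0.0172]
eef_rot: [-0.079, 0.997, -0.001, 0.001]
force: [0.5, -0.4, -2.2]
grip_width: 0.572
t: 13.3
tcp_pos: [0.4751, -0.363, -0.0173]
eef_rot: [-0.079, 0.997, -0.001, 0.001]
force: [0.1, 0.9, -1.4]
grip_width: 0.573
```

View pics/j_scene.png

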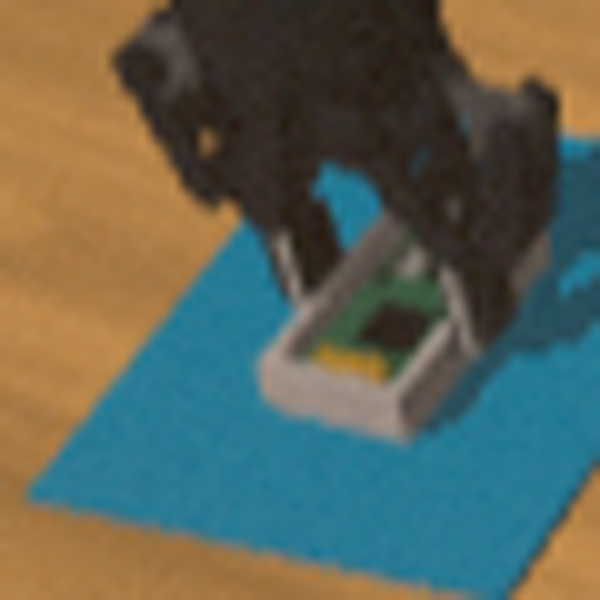

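```bash
python3 - <<'E'
from h import *
print(arm.get_state()['q'].round(3))
a=np.radians(9);X=np.array([np.cos(a),np.sin(a),0]);Y=np.array([-X[1],X[0],0])
for z in(.003,.008):
  for k in(-1,1):
    q=np.array([.4745,-.363,z])+X*.045+Y*.025*k;print(z,k,((proj('scene',q)-[165-.45,140-.45])*10).round())
E
python3 -m crank '[[[0,0,2],[0,0,0],0.2],[[0,0,2],[0,0,0],0.2]]'; python3 -m crank '[[[0,0,3],[0,0,0],0.2],[[0,0,3],[0,0,0],0.2]]'
```

```text
[-3.170e-01  1.230e-01 -2.460e-01  1.000e-03 -1.199e+00 -1.096e+00]
0.003 -1 [275. 413.]
0.003 1 [420. 445.]
0.008 -1 [271. 401.]
0.008 1 [416. 433.]
t: 13.55
tcp_pos: [0.4756, -0.3635, -0.0174]
eef_rot: [-0.08, 0.997, -0.002, 0.001]
force: [-4.4, 4.5, 11.4]
grip_width: 0.568
t: 13.75
tcp_pos: [0.4764, -0.3644, -0.0174]
eef_rot: [-0.081, 0.997, -0.003, 0.002]
force: [-5.0, 6.5, 15.8]
grip_width: 0.569
```

It is in contact: the wrist reads 16 N and z matches the predicted −0.0174. I relax the push, then release slowly and rise.

```bash
python3 -m crank '[[[-1,0,-0.3],[0,0,0],0.2],[[0,0,0],[0,0,0],0.2],[[0,0,0],[0,0,0],0.65],[[0,0,0],[0,0,0],0.7],[[0,0,0],[0,0,0],0.75],[[0,0,-5],[0,0,0],0.8],[[0,0,-15],[0,0,0],0.8],[[0,0,-30],[0,0,0],0.8],[[0,0,-40],[0,0,0],0.8],[[0,0,-30],[0,0,0],0.8],[[0,0,0],[0,0,0],0.8]]'
python3 d.py 0.528 0.356 0.10 -14.5
python3 - <<'E'
from h import *
for n,(x,y,w,h) in(("scene",(150,110,110,110)),("top",(395,155,100,100))):
    I=arm.snapshot(n)[:,:,::-1];cv2.imwrite(f'pics/full2_{n}.png',I);i=I[y:y+h,x:x+w];cv2.imwrite(f'pics/k_{n}.png',cv2.resize(i,(600,600),interpolation=cv2.INTER_CUBIC))
E
```

```text
t: 14.85
tcp_pos: [0.4766, -0.3644, 0.1119]
eef_rot: [-0.08, 0.997, -0.005, 0.002]
force: [0.1, -0.3, 0.1]
grip_width: 0.801
t 14.85 tcp [ 0.4766 -0.3644  0.1119] yaw -170.77 tilt z [ 0.0055 -0.0092 -0.9999] F [ 0.1 -0.3  0.1] w 0.801 q6 -1.1
shift tool mm [-166.3  702.9    5.5] turn deg [-0.52  0.34 23.73]
```

View pics/k_scene.png

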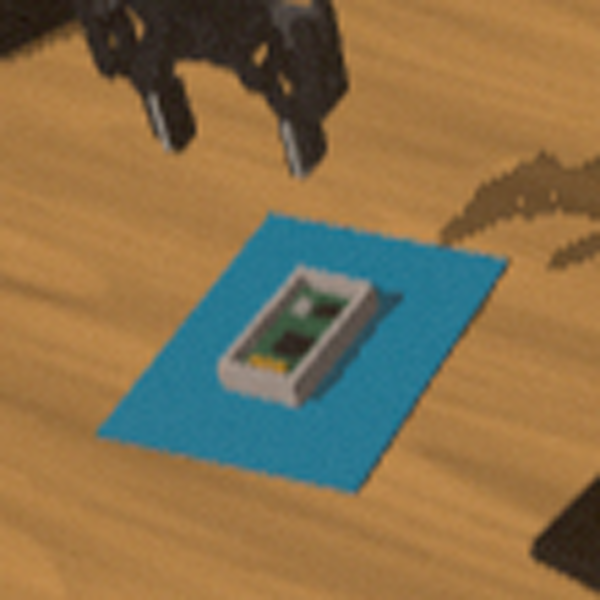

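```bash
python3 - <<'E'
from h import *
i=cv2.imread('pics/full2_scene.png')[115:150,160:215];cv2.imwrite('pics/l.png',cv2.resize(i,None,fx=12,fy=12,interpolation=cv2.INTER_CUBIC))
i=cv2.imread('pics/full2_top.png')[155:255,395:495];cv2.imwrite('pics/l2.png',cv2.resize(i,None,fx=6,fy=6,interpolation=cv2.INTER_CUBIC))
a=np.radians(9.2);X=np.array([np.cos(a),np.sin(a),0]);Y=np.array([-X[1],X[0],0])
for z in(.12,.13,.14,.15):
  for k in(-1,1):
   for j in(-1,1):
    q=np.array([.4766,-.3644,z])+X*.011*j+Y*.034*k;print(z,k,j,((proj('scene',q)-[160-.46,115-.46])*12).round())
E
```

```text
0.12 -1 -1 [347. 303.]
0.12 -1 1 [301. 357.]
0.12 1 -1 [593. 351.]
0.12 1 1 [550. 405.]
0.13 -1 -1 [336. 271.]
0.13 -1 1 [291. 325.]
0.13 1 -1 [584. 318.]
0.13 1 1 [541. 373.]
0.14 -1 -1 [326. 238.]
0.14 -1 1 [280. 292.]
0.14 1 -1 [575. 286.]
0.14 1 1 [532. 340.]
0.15 -1 -1 [316. 206.]
0.15 -1 1 [269. 259.]
0.15 1 -1 [566. 253.]
0.15 1 1 [522. 307.]
```

View pics/l.png

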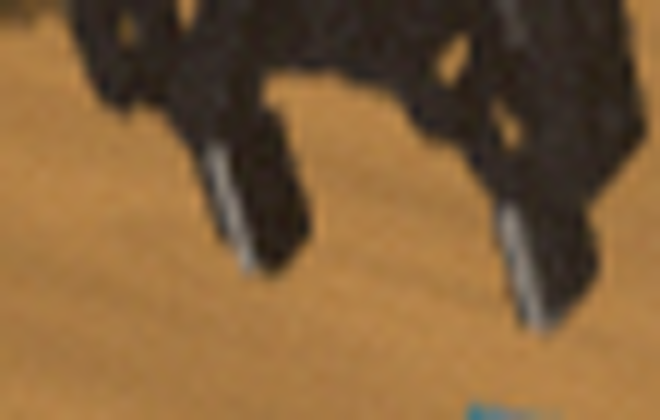

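View pics/l2.png

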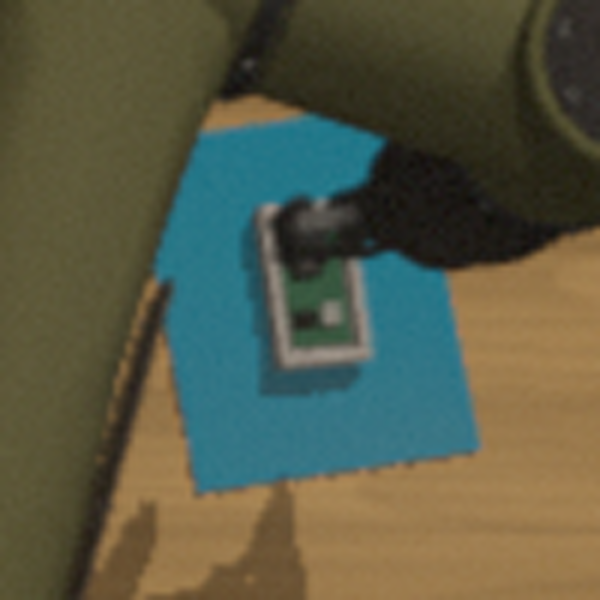

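```bash
python3 - <<'E'
from h import *
def z(n,x,y,w,h,f):
    i=cv2.imread(f'pics/full2_{n}.png')[y:y+h,x:x+w];return cv2.resize(i,None,fx=f,fy=f,interpolation=cv2.INTER_CUBIC)
a=z('top',210,160,40,50,9);b=z('scene',400,238,50,50,9);c=np.zeros((450,810,3),np.uint8);c[:450,:360]=a;c[:,360:]=b;cv2.imwrite('pics/m.png',c[:, :800])
E
```

```text
(no output)
```

View pics/m.png

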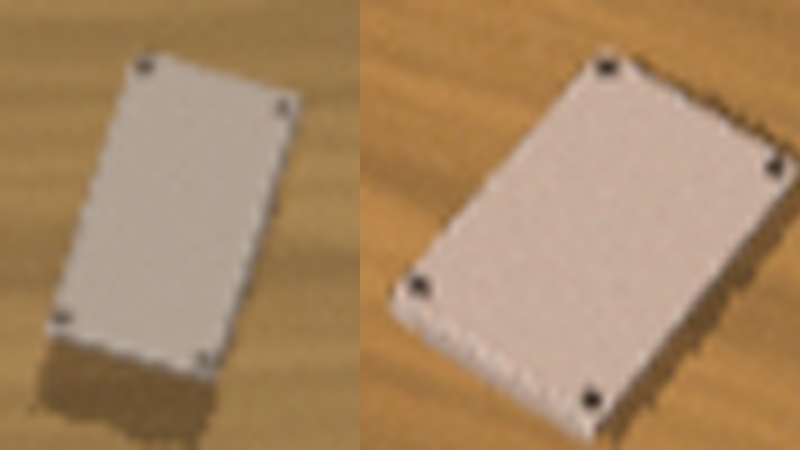

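Dots in the crop: top (145,66), (283,107), (62,317), (204,359); scene (607,67), (774,167), (419,286), (591,399).

```bash
python3 - <<'E'
from m import *
T=[((u+.5)/9-.5+210,(v+.5)/9-.5+160) for u,v in((145,66),(283,107),(62,317),(204,359))]
S=[((u-360+.5)/9-.5+400,(v+.5)/9-.5+238) for u,v in((591,399),(419,286),(774,167),(607,67))]
P=np.array([tri(t,s)[0] for t,s in zip(T,S)]);print(P.round(4),[round(tri(t,s)[1]*1e3,1) for t,s in zip(T,S)],P.mean(0))
A=np.array([plane('top',t,.028) for t in T]);B=np.array([plane('scene',t,.028) for t in S]);print(A.mean(0),B.mean(0))
for Q in(A,B,P):
  d=Q[0]+Q[1]-Q[2]-Q[3];print(np.degrees(np.arctan2(d[1],d[0])), np.linalg.norm(d)/2)
  d=Q[0]+Q[2]-Q[1]-Q[3];print(np.degrees(np.arctan2(-d[0],d[1])), np.linalg.norm(d)/2)
E
python3 d.py 0.5275 0.356 0.10 -14.5
```

```text
[[0.5825 0.3704 0.029 ]
 [0.5678 0.3188 0.0289]
 [0.4881 0.3962 0.0295]
 [0.4733 0.3444 0.0284]] [np.float64(0.9), np.float64(1.5), np.float64(1.9), np.float64(1.2)] [0.52792893 0.3574476  0.02895816]
[0.52800751 0.35829112 0.028     ] [0.52741904 0.35676798 0.028     ]
-15.343533855774536 0.09802004364112468
-15.999120526205767 0.05396312282826952
-15.144891865321608 0.09792700056455071
-15.37443459650242 0.05368472643482435
-15.231350824669832 0.09790851282375206
-15.88268810726331 0.0537799019544793
t 14.95 tcp [ 0.4753 -0.3632  0.1073] yaw -170.78 tilt z [ 0.001  -0.0056 -1.    ] F [ 0.6  0.9 -0. ] w 0.802 q6 -1.1
shift tool mm [-166.7  701.6    3.3] turn deg [-0.32  0.07 23.72]
```

```bash
python3 -m crank '[[[-8,35,-2],[0,0,0],1],[[-9,37,-2],[0,0,0],1],[[-9,37,-2],[0,0,0],1],[[-9,37,-2],[0,0,0],1],[[-9,37,-2],[0,0,0],1],[[-9,37,-2],[0,0,0],1],[[-9,37,-2],[0,0,0],1],[[-9,37,-2],[0,0,0],1],[[-9,37,-2],[0,0,0],1],[[-9,37,-2],[0,0,0],1],[[-9,37,-2],[0,0,0],1],[[-9,37,-2],[0,0,0],1],[[-9,37,-2],[0,0,0],1],[[-9,37,-2],[0,0,0],1],[[-9,37,-2],[0,0,0],1],[[-9,37,-2],[0,0,0],1],[[-9,37,-2],[0,0,0],1],[[-9,37,-2],[0,0,0],1],[[0,0,0],[0,0,6],1],[[0,0,0],[0,0,6],1]]'
python3 d.py 0.528 0.3573 0.10 -15.4
```

```text
t: 16.95
tcp_pos: [0.5169, 0.3435, 0.1169]
eef_rot: [0.028, 0.999, -0.008, -0.017]
force: [0.5, -0.9, 0.5]
grip_width: 0.997
t 16.95 tcp [0.5169 0.3435 0.1169] yaw 176.73 tilt z [-0.0349 -0.0148 -0.9993] F [ 0.5 -0.9  0.5] w 0.997 q6 -2.52
shift tool mm [-10.9  14.7  16.3] turn deg [-1.16 -1.84 12.14]
```

```bash
python3 -m crank '[[[-5,7,0],[-0.6,-0.9,0],1],[[-5,7,0],[-0.6,-0.9,0],1],[[0,0,0],[0,0,6],1],[[0,0,0],[0,0,6],1],[[0,0,0],[0,0,0],1]]'
python3 d.py 0.528 0.3573 0.06 -15.4
```

```text
t: 17.45
tcp_pos: [0.5278, 0.3575, 0.1124]
eef_rot: [0.132, 0.991, 0.001, -0.001]
force: [-0.1, -0.2, -0.3]
grip_width: 1.0
t 17.45 tcp [0.5278 0.3575 0.1124] yaw 164.84 tilt z [-0.0022  0.0027 -1.    ] F [-0.1 -0.2 -0.3] w 1.0 q6 -2.74
shift tool mm [-0.4 -0.2 52.4] turn deg [ 0.12 -0.16  0.24]
```

```bash
python3 -m crank '[[[0,0,25],[0,0,0],1],[[0,0,30],[0,0,0],1],[[0,0,25],[0,0,0],1],[[0,0,20],[0,0,0.2],1],[[0,0,7],[0,0,0],1],[[0,0,0],[0,0,0],1]]'
python3 d.py 0.528 0.3573 -0.011 -15.4
python3 - <<'E'
from h import *
for n,(x,y,w,h) in(("scene",(390,220,75,75)),):
    i=arm.snapshot(n)[:,:,::-1][y:y+h,x:x+w];cv2.imwrite(f'pics/n_{n}.png',cv2.resize(i,(600,600),interpolation=cv2.INTER_CUBIC))
E
```

```text
t: 18.05
tcp_pos: [0.5296, 0.3578, 0.0032]
eef_rot: [0.122, 0.993, 0.003, 0.001]
force: [-0.2, -0.3, 0.1]
grip_width: 1.001
t 18.05 tcp [0.5296 0.3578 0.0032] yaw 166.01 tilt z [ 0.0028  0.0061 -1.    ] F [-0.2 -0.3  0.1] w 1.001 q6 -2.72
shift tool mm [ 1.4 -1.  14.1] turn deg [0.38 0.07 1.41]
```

View pics/n_scene.png

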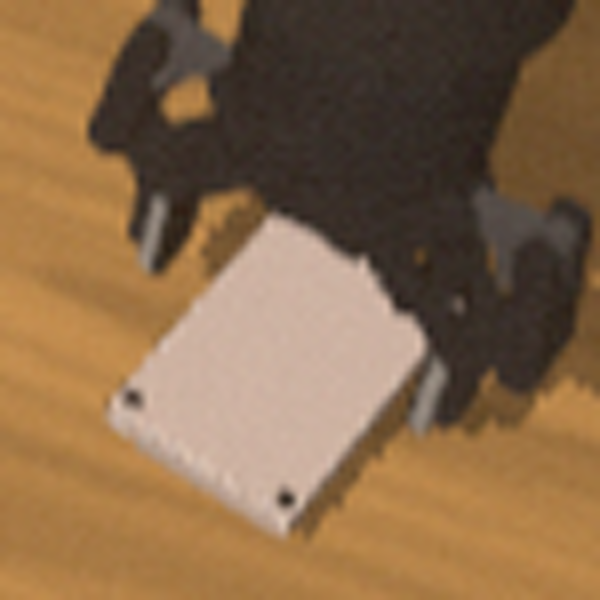

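```bash
python3 -m crank '[[[1,-1,6],[0.3,0,1.2],1],[[0,0,6],[0,0,0],1],[[0,0,2],[0,0,0],0.95],[[0,0,0],[0,0,0],0.9]]'
python3 d.py 0.528 0.3573 -0.011 -15.4
```

```text
t: 18.5
tcp_pos: [0.5303, 0.3589, -0.0072]
eef_rot: [0.132, 0.991, 0.003, 0.003]
force: [-0.4, -0.6, -0.6]
grip_width: 0.904
t 18.5 tcp [ 0.5303  0.3589 -0.0072] yaw 164.83 tilt z [ 0.0065  0.0053 -1.    ] F [-0.4 -0.6 -0.6] w 0.904 q6 -2.74
shift tool mm [ 1.8 -2.2  3.8] turn deg [0.39 0.28 0.23]
```

```bash
python3 -m crank '[[[2,-2,4],[0.4,0.3,0.2],0.88],[[0,0,0],[0,0,0],0.85]]'
python3 d.py 0.528 0.3573 -0.011 -15.4
python3 - <<'E'
from h import *
for n,(x,y,w,h) in(("scene",(390,220,75,75)),):
    i=arm.snapshot(n)[:,:,::-1][y:y+h,x:x+w];cv2.imwrite(f'pics/o_{n}.png',cv2.resize(i,(600,600),interpolation=cv2.INTER_CUBIC))
a=np.radians(-15.3);X=np.array([np.cos(a),np.sin(a),0]);Y=np.array([-X[1],X[0],0])
for z in(.015,.02,.025,.03):
  for k in(-1,1):
    q=np.array([.528,.3575,z])+X*.011+Y*.036*k;print(z,k,((proj('scene',q)-[390-.44,220-.44])*8).round())
E
```

```text
t: 18.7
tcp_pos: [0.5278, 0.3577, -0.011]
eef_rot: [0.134, 0.991, 0.0, -0.0]
force: [0.4, -0.1, -0.8]
grip_width: 0.849
t 18.7 tcp [ 0.5278  0.3577 -0.011 ] yaw 164.63 tilt z [-4.e-04  1.e-04 -1.e+00] F [ 0.4 -0.1 -0.8] w 0.849 q6 -2.75
shift tool mm [-0.3 -0.3 -0. ] turn deg [ 0.   -0.03  0.03]
0.015 -1 [170. 331.]
0.015 1 [370. 459.]
0.02 -1 [172. 322.]
0.02 1 [374. 450.]
0.025 -1 [174. 312.]
0.025 1 [377. 440.]
0.03 -1 [177. 303.]
0.03 1 [380. 431.]
```

View pics/o_scene.png

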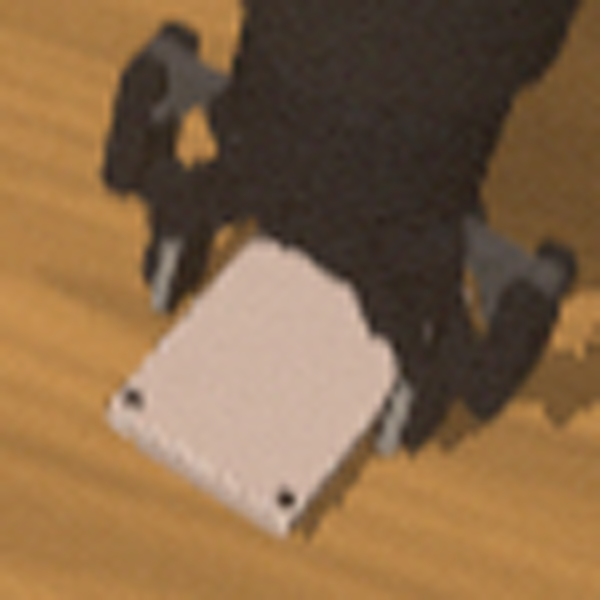

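```bash
python3 -m crank '[[[0,0,0],[0,0,0],0.75],[[0,0,0],[0,0,0],0.6],[[0,0,0],[0,0,0],0.4],[[0,0,0],[0,0,0],0.4],[[0,0,0],[0,0,0],0.4]]'
python3 d.py 0.528 0.3573 -0.011 -15.4
python3 -m crank '[[[0,0,-2],[0,0,0],0.4],[[0,0,-4],[0,0,0],0.4],[[0,0,-8],[0,0,0],0.4],[[0,0,-15],[0,0,0],0.4],[[0,0,-20],[0,0,0],0.4],[[0,0,-20],[0,0,0],0.4],[[0,0,-15],[0,0,0],0.4],[[0,0,0],[0,0,0],0.4]]'
python3 d.py 0.457 0.110 0.07 -7.5
python3 - <<'E'
from h import *
for n,(x,y,w,h) in(("scene",(370,180,110,110)),):
    i=arm.snapshot(n)[:,:,::-1][y:y+h,x:x+w];cv2.imwrite(f'pics/p_{n}.png',cv2.resize(i,(600,600),interpolation=cv2.INTER_CUBIC))
E
```

```text
t: 19.25
tcp_pos: [0.5286, 0.3583, -0.0096]
eef_rot: [0.134, 0.991, 0.001, 0.001]
force: [-1.0, 0.9, 0.8]
grip_width: 0.727
t 19.25 tcp [ 0.5286  0.3583 -0.0096] yaw 164.65 tilt z [ 0.0015  0.0016 -1.    ] F [-1.   0.9  0.8] w 0.727 q6 -2.75
shift tool mm [ 0.4 -1.1  1.4] turn deg [0.11 0.06 0.05]
t: 20.05
tcp_pos: [0.5289, 0.358, 0.0824]
eef_rot: [0.134, 0.991, 0.001, 0.001]
force: [0.3, -0.1, -1.4]
grip_width: 0.731
t 20.05 tcp [0.5289 0.358  0.0824] yaw 164.65 tilt z [ 0.003   0.0023 -1.    ] F [ 0.3 -0.1 -1.4] w 0.731 q6 -2.75
shift tool mm [   3.7 -258.2   11.6] turn deg [ 0.16  0.14 -7.85]
```

View pics/p_scene.png

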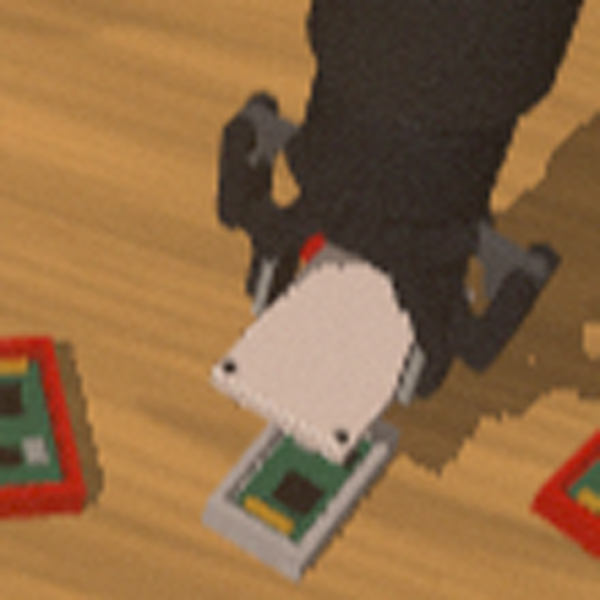

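```bash
python3 - <<'E'
from h import *
def z(n,x,y,w,h,f):
    i=cv2.imread(f'pics/full2_{n}.png')[y:y+h,x:x+w];return cv2.resize(i,None,fx=f,fy=f,interpolation=cv2.INTER_CUBIC)
a=z('top',285,182,40,50,9);b=z('scene',322,192,48,50,9);c=np.hstack([a,b]);cv2.imwrite('pics/q.png',c)
E
```

```text
(no output)
```

View pics/q.png

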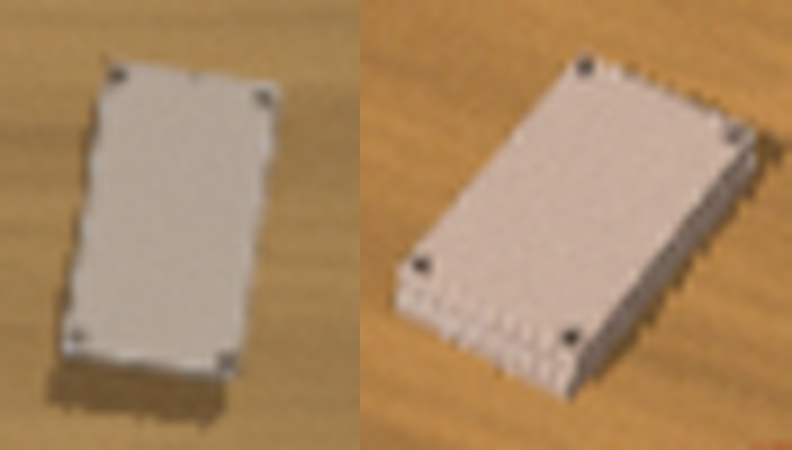

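Pile dots in the crop: top (117,75), (263,97), (76,336), (227,361); scene (585,66), (734,134), (421,264), (571,337).

```bash
python3 - <<'E'
from m import *
T=[((u+.5)/9-.5+285,(v+.5)/9-.5+182) for u,v in((117,75),(263,97),(76,336),(227,361))]
S=[((u-360+.5)/9-.5+322,(v+.5)/9-.5+192) for u,v in((571,337),(421,264),(734,134),(585,66))]
P=np.array([tri(t,s)[0] for t,s in zip(T,S)]);print(P.round(4),[round(tri(t,s)[1]*1e3,1) for t,s in zip(T,S)],P.mean(0))
A=np.array([plane('top',t,.02) for t in T]);B=np.array([plane('scene',t,.02) for t in S]);print(A.mean(0),B.mean(0))
for Q in(A,B,P):
  d=Q[0]+Q[1]-Q[2]-Q[3];print(np.degrees(np.arctan2(d[1],d[0])), np.linalg.norm(d)/2)
  d=Q[0]+Q[2]-Q[1]-Q[3];print(np.degrees(np.arctan2(-d[0],d[1])), np.linalg.norm(d)/2)
E
python3 d.py 0.4575 0.111 0.07 -7.9
```

```text
[[0.5096 0.1306 0.0213]
 [0.5022 0.0771 0.0202]
 [0.4124 0.1439 0.0215]
 [0.4041 0.089  0.02  ]] [np.float64(1.8), np.float64(1.2), np.float64(1.6), np.float64(1.2)] [0.45706196 0.11011145 0.02074396]
[0.45694795 0.1108086  0.02      ] [0.45666793 0.10921273 0.02      ]
-7.33575547441486 0.0984454866941533
-8.39210999643517 0.05511341886601195
-7.385072067665894 0.09856944960448613
-7.317879220335324 0.054033462414742724
-7.355514572240505 0.09844819929615961
-8.285089737681602 0.05480629938066485
t 20.1 tcp [0.5284 0.3578 0.081 ] yaw 164.64 tilt z [ 0.0016  0.0015 -1.    ] F [-0.7  0.5  1.2] w 0.729 q6 -2.75
shift tool mm [   3.1 -256.7   10.5] turn deg [ 0.1   0.08 -7.46]
```

```bash
python3 -m crank '[[[0,-10,-2],[0,0,0],0.4],[[0,-20,-1],[0,0,0],0.4],[[0,-28,-1],[0,0,0],0.4],[[0,-28,-1],[0,0,0],0.4],[[0,-28,-1],[0,0,0],0.4],[[0,-28,-1],[0,0,0],0.4],[[0,-28,-1],[0,0,0],0.4],[[0,-28,-1],[0,0,0],0.4],[[0,-28,-1],[0,0,0],0.4],[[0,-15,0],[0,0,0],0.4],[[0,-5,0],[0,0,-4],0.4],[[0,0,0],[0,0,-3.5],0.4],[[0,0,0],[0,0,0],0.4]]'
python3 d.py 0.4577 0.1108 0.02 -7.4
```

```text
t: 21.4
tcp_pos: [0.4511, 0.1018, 0.078]
eef_rot: [0.067, 0.998, -0.006, -0.008]
force: [-1.1, -0.1, -1.6]
grip_width: 0.725
t 21.4 tcp [0.4511 0.1018 0.078 ] yaw 172.27 tilt z [-0.0165 -0.0103 -0.9998] F [-1.1 -0.1 -1.6] w 0.725 q6 -2.36
shift tool mm [-6.2 10.5 57.8] turn deg [-0.71 -0.86 -0.33]
```

```bash
python3 -m crank '[[[-4,5,5],[-0.7,-0.9,-0.3],0.4],[[-2,4,10],[0,0,0],0.4],[[0,0,15],[0,0,0],0.4],[[0,0,15],[0,0,0],0.4],[[0,0,8],[0,0,0],0.4],[[0,0,0],[0,0,0],0.4]]'
python3 d.py 0.4577 0.1108 0.002 -7.4
```

```text
t: 22.0
tcp_pos: [0.4577, 0.1114, 0.0181]
eef_rot: [0.067, 0.998, -0.0, -0.001]
force: [0.7, -0.1, -1.3]
grip_width: 0.726
t 22.0 tcp [0.4577 0.1114 0.0181] yaw 172.33 tilt z [-1.1e-03 -5.0e-04 -1.0e+00] F [ 0.7 -0.1 -1.3] w 0.726 q6 -2.37
shift tool mm [-0.1 -0.6 16.1] turn deg [-0.04 -0.06 -0.27]
```

```bash
python3 -m crank '[[[0,0,8],[0,0,-0.3],0.4],[[0,0,8],[0,0,0],0.4],[[0,0,3],[0,0,0],0.4],[[0,0,0],[0,0,0],0.4]]'
python3 d.py 0.4577 0.1108 -0.0076 -7.4
python3 - <<'E'
from h import *
L=[]
for n,(x,y,w,h) in(("scene",(315,180,55,60)),("top",(275,170,55,60))):
    I=arm.snapshot(n)[:,:,::-1];cv2.imwrite(f'pics/full3_{n}.png',I);L.append(cv2.resize(I[y:y+h,x:x+w],None,fx=7,fy=7,interpolation=cv2.INTER_CUBIC))
cv2.imwrite('pics/r.png',np.hstack(L))
E
```

```text
t: 22.4
tcp_pos: [0.4582, 0.1119, -0.0019]
eef_rot: [0.064, 0.998, -0.0, -0.0]
force: [-1.3, 0.2, -0.1]
grip_width: 0.729
t 22.4 tcp [ 0.4582  0.1119 -0.0019] yaw 172.65 tilt z [-2.e-04 -3.e-04 -1.e+00] F [-1.3  0.2 -0.1] w 0.729 q6 -2.37
shift tool mm [ 0.4 -1.1  5.7] turn deg [-0.02 -0.01  0.05]
```

View pics/r.png

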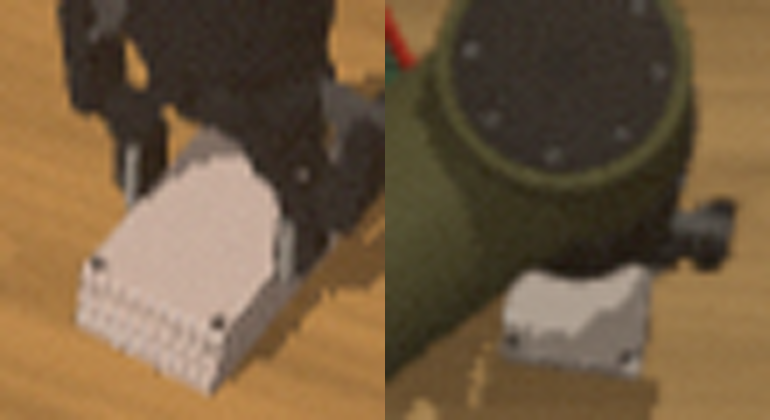

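```bash
python3 -m crank '[[[0.5,-1,3],[0,0,0],0.4],[[0,0,0],[0,0,0],0.4]]'
python3 d.py 0.4577 0.1108 -0.0076 -7.4
python3 -m crank '[[[0,0,1.5],[0,0,0],0.4],[[0,0,0],[0,0,0],0.4]]'
python3 d.py 0.4577 0.1108 -0.0076 -7.4
```

```text
t: 22.7
tcp_pos: [0.4582, 0.1112, -0.0038]
eef_rot: [0.064, 0.998, 0.0, 0.001]
force: [-0.0, -0.1, -1.0]
grip_width: 0.73
t 22.7 tcp [ 0.4582  0.1112 -0.0038] yaw 172.65 tilt z [ 1.6e-03  6.0e-04 -1.0e+00] F [-0.  -0.1 -1. ] w 0.73 q6 -2.37
shift tool mm [ 0.5 -0.5  3.8] turn deg [0.05 0.08 0.05]
t: 22.9
tcp_pos: [0.4585, 0.1113, -0.0051]
eef_rot: [0.064, 0.998, 0.001, 0.001]
force: [-1.2, -1.0, -1.4]
grip_width: 0.728
t 22.9 tcp [ 0.4585  0.1113 -0.0051] yaw 172.64 tilt z [ 0.0023  0.0011 -1.    ] F [-1.2 -1.  -1.4] w 0.728 q6 -2.37
shift tool mm [ 0.7 -0.6  2.5] turn deg [0.08 0.12 0.04]
```

```bash
python3 -m crank '[[[0.7,-0.5,1],[0,0.1,0],0.4],[[0,0,0],[0,0,0],0.4]]'
python3 -m crank '[[[0,0,1],[0,0,0],0.4],[[0,0,0],[0,0,0],0.4]]'
python3 -m crank '[[[0,0,1],[0,0,0],0.4],[[0,0,0],[0,0,0],0.4]]'
python3 d.py 0.4577 0.1108 -0.0076 -7.4
```

```text
t: 23.1
tcp_pos: [0.4577, 0.111, -0.006]
eef_rot: [0.064, 0.998, 0.001, 0.0]
force: [0.4, 0.4, -1.1]
grip_width: 0.725
t: 23.3
tcp_pos: [0.4578, 0.111, -0.0071]
eef_rot: [0.064, 0.998, 0.001, 0.0]
force: [-0.7, 0.3, -0.4]
grip_width: 0.723
t: 23.5
tcp_pos: [0.4581, 0.1111, -0.0076]
eef_rot: [0.064, 0.998, 0.001, 0.001]
force: [0.5, -0.0, -1.2]
grip_width: 0.726
t 23.5 tcp [ 0.4581  0.1111 -0.0076] yaw 172.65 tilt z [ 0.0014  0.0016 -1.    ] F [ 0.5 -0.  -1.2] w 0.726 q6 -2.37
shift tool mm [ 0.3 -0.3  0. ] turn deg [0.1  0.07 0.05]
```

```bash
python3 -m crank '[[[0.3,0,1],[0,0,0],0.4],[[0,0,0],[0,0,0],0.4]]'
python3 -m crank '[[[0,0,1.5],[0,0,0],0.4],[[0,0,0],[0,0,0],0.4]]'
python3 d.py 0.4577 0.1108 -0.0076 -7.4
```

```text
t: 23.7
tcp_pos: [0.4582, 0.1111, -0.0076]
eef_rot: [0.064, 0.998, 0.001, 0.001]
force: [-0.2, -0.2, -1.0]
grip_width: 0.73
t: 23.9
tcp_pos: [0.4587, 0.1113, -0.0075]
eef_rot: [0.064, 0.998, 0.001, 0.002]
force: [-1.0, -0.1, -1.9]
grip_width: 0.725
t 23.9 tcp [ 0.4587  0.1113 -0.0075] yaw 172.7 tilt z [ 0.0036  0.0014 -1.    ] F [-1.  -0.1 -1.9] w 0.725 q6 -2.37
shift tool mm [ 0.9 -0.6  0.1] turn deg [0.11 0.2  0.1 ]
```

z has stalled at the predicted contact height. Correcting the sub-millimetre creep, then releasing.

```bash
python3 -m crank '[[[0.8,-0.5,-0.3],[0.1,0.2,0],0.4],[[0,0,0.3],[0,0,0],0.4],[[0,0,0],[0,0,0],0.78],[[0,0,0],[0,0,0],0.82],[[0,0,0],[0,0,0],0.88],[[0,0,0],[0,0,0],0.92],[[0,0,-5],[0,0,0],0.92],[[0,0,-15],[0,0,0],0.92],[[0,0,-30],[0,0,0],0.92],[[0,0,-40],[0,0,0],0.92],[[0,0,-40],[0,0,0],0.92],[[0,0,0],[0,0,0],0.92]]'
python3 d.py 0.44 -0.15 0.15 -7.4
```

```text
t: 25.1
tcp_pos: [0.4569, 0.1096, 0.1268]
eef_rot: [0.064, 0.998, -0.001, -0.001]
force: [0.2, -0.6, 0.7]
grip_width: 0.919
t 25.1 tcp [0.4569 0.1096 0.1268] yaw 172.67 tilt z [-0.0029 -0.0026 -1.    ] F [ 0.2 -0.6  0.7] w 0.919 q6 -2.37
shift tool mm [ -16.3 -259.7  -22.5] turn deg [-0.17 -0.14  0.07]
```

```bash
python3 -m crank '[[[0,-20,-5],[0,0,0],0.92],[[0,-30,-5],[0,0,0],0.92],[[0,-30,-5],[0,0,0],0.92],[[0,-30,-5],[0,0,0],0.92],[[0,-30,-3],[0,0,0],0.92],[[0,-30,-3],[0,0,0],0.92],[[0,-30,-3],[0,0,0],0.92],[[0,-15,0],[0,0,0],0.92],[[0,0,0],[0,0,0],0.92]]'
python3 - <<'E'
from h import *
L=[]
for n,(x,y,w,h) in(("scene",(315,180,55,60)),("top",(275,170,55,60))):
    I=arm.snapshot(n)[:,:,::-1];cv2.imwrite(f'pics/full4_{n}.png',I);L.append(cv2.resize(I[y:y+h,x:x+w],None,fx=7,fy=7,interpolation=cv2.INTER_CUBIC))
cv2.imwrite('pics/s.png',np.hstack(L))
E
```

```text
t: 26.0
tcp_pos: [0.4295, -0.1106, 0.162]
eef_rot: [0.063, 0.998, 0.0, 0.003]
force: [-0.1, 1.4, -0.3]
grip_width: 0.919
```

View pics/s.png

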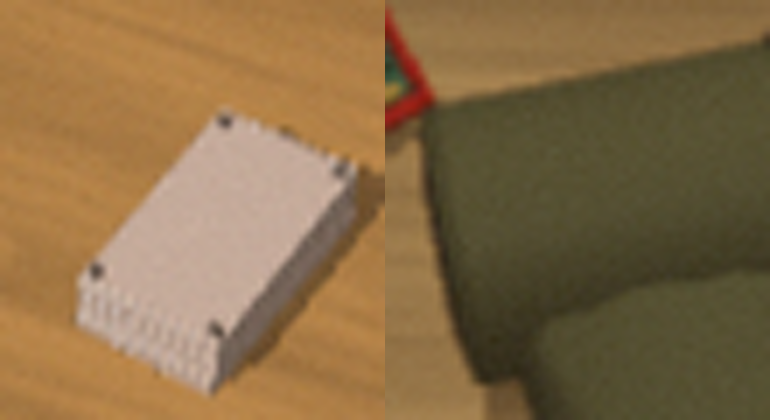

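View pics/full4_scene.png

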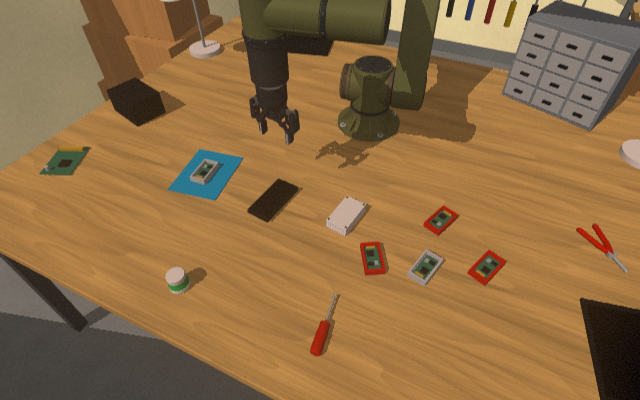

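```bash
python3 -m crank '[[[0,-30,-3],[0,0,0],0.92],[[0,-30,-3],[0,0,0],0.92],[[0,-30,-3],[0,0,0],0.92],[[0,-30,-3],[0,0,0],0.92],[[0,-30,-3],[0,0,0],0.92],[[0,-30,-3],[0,0,0],0.92],[[0,-30,-3],[0,0,0],0.92],[[0,-25,0],[0,0,0],0.92],[[0,0,0],[0,0,0],0.92]]'
python3 - <<'E'
from h import *
L=[]
for n,(x,y,w,h) in(("scene",(315,180,55,60)),("top",(275,170,55,60))):
    I=arm.snapshot(n)[:,:,::-1];cv2.imwrite(f'pics/full5_{n}.png',I);L.append(cv2.resize(I[y:y+h,x:x+w],None,fx=7,fy=7,interpolation=cv2.INTER_CUBIC))
cv2.imwrite('pics/u.png',np.hstack(L))
i=cv2.imread('pics/full5_scene.png')[140:210,155:255];cv2.imwrite('pics/v.png',cv2.resize(i,None,fx=7,fy=7,interpolation=cv2.INTER_CUBIC))
S=[((u+.5)/7-.5+315,(v+.5)/7-.5+180) for u,v in((216,329),(97,271),(340,170),(224,121))]
Q=np.array([plane('scene',s,.03) for s in S]);print(Q.mean(0))
d=Q[0]+Q[1]-Q[2]-Q[3];print(np.degrees(np.arctan2(d[1],d[0])), np.linalg.norm(d)/2)
d=Q[0]+Q[2]-Q[1]-Q[3];print(np.degrees(np.arctan2(-d[0],d[1])), np.linalg.norm(d)/2)
E
```

```text
t: 27.0
tcp_pos: [0.4059, -0.3423, 0.1822]
eef_rot: [0.054, 0.999, 0.001, 0.003]
force: [0.6, 1.1, -0.7]
grip_width: 0.923
[0.45656347 0.10924942 0.03      ]
-7.182026521050097 0.09732057951961216
-6.47696424167619 0.053792097647176004
```

View pics/u.png

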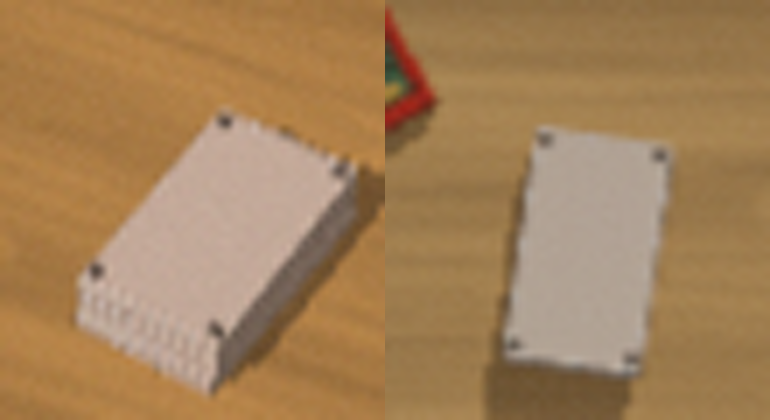

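View pics/v.png

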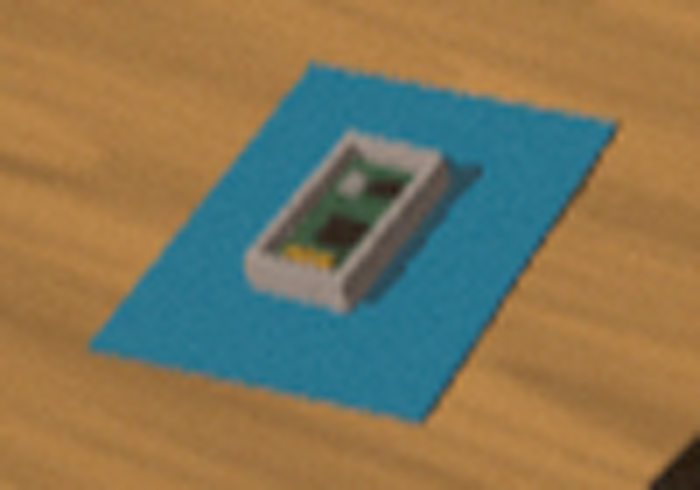

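View pics/full5_top.png

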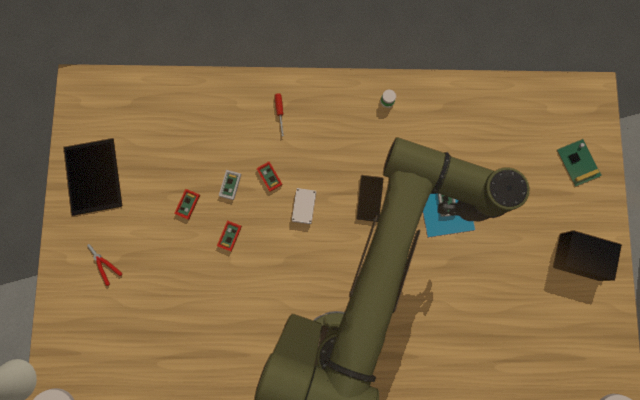

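```bash
python3 - <<'E'
from h import *
f=lambda L,z:np.array([plane('scene',((u+.5)/7-.5+155,(v+.5)/7-.5+140),z) for u,v in L])
H=f([(247,264),(346,289),(447,154),(351,130)],.021);M=f([(312,62),(618,122),(425,422),(90,348)],.003)
for Q in(H,M):print(Q.mean(0),np.linalg.norm(Q-np.roll(Q,-1,0),axis=1))
s=arm.get_state();print(s['t'],abs(s['qvel']).max(),s['force'])
E
```

```text
[ 0.4774373  -0.36323863  0.021     ] [0.04942793 0.09249667 0.05027913 0.09326428]
[ 0.47239483 -0.36316497  0.003     ] [0.16055053 0.20102869 0.16061161 0.20144586]
27.1 0.01987140722220986 [-0.39799996 -0.10399651  0.24610184]
```

```bash
python3 -c "
from cell import arm
print(arm.finish_job())"
```

```text
the job is handed in; nothing more can be done
None
```

The job is handed in at about 27 s of the 64 s allowed. The top holder lies flat, board side up, on the blue mat, and the white spacer plate is on top of the pile. Both were lowered to contact and released, and the gripper is clear of everything.

**Last checks, by camera:**
- **Holder:** its centre is about 5 mm from the mat centre along the mat's length and under 1 mm across. That check used the scene camera only. The measured outline of 92 × 50 mm matches a holder lying flat.
- **Spacer:** its centre is within about 0.5 mm of where the pile's centre was measured, and it is square with the pile to within about 1°. The scene camera gave these numbers; the top view was only looked at, and agrees.
- **Everything else:** the red look-alikes and the lower holder look unmoved in the last pictures.

**What disagreed:**
- **Finger tips:** they stood about 25–30 mm higher than the reported TCP position implied. My first close on the holder went over its rim without touching it. I measured the tip height from the pictures, went lower and gripped it properly, and used the measured height from then on.
- **Set-down:** the holder was pressed onto the mat with about 16 N before release. No contact force above the sensor noise showed when the spacer reached the pile, so I judged that from the arm stopping at the expected height.

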